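# Rack two freshly gilded plaques to dry

### The arm

A 6-joint arm with a two-finger parallel gripper is mounted at the origin on the work surface. World frame = base frame: x ahead of the robot, y to its left, z up, the work surface at z = 0. Lengths are in m, angles in rad, forces in N, time in s.
With the tool pointing down it reaches from about 0.3 to 0.775 m from the base axis. Payload 14.6 kg.
Tool frame: the origin (TCP) lies at the very end of the fingers, on their centre line; the grasp point (between the pads) lies 19 mm behind it; z points along the fingers, y is the line along which they close (so a half turn about z gives the same grasp; the last joint's range is limited). The gripper opens to 94 mm and grips with 3 to 60 N. Pads are 16 mm wide; open, the fingers measure 119 mm over their backs; the gripper's body (75 mm by 177 mm) begins 78 mm behind the grasp point.
Start: joints at [-1.394, 0.3, 1.521, -0, 1.321, -0.067], TCP at [0.133, -0.534, 0.205] pointing down, gripper open.
Joint ranges: [-3.03, 3.03], [-0.79, 2.21], [0.23, 2.52], [-1.04, 4.18], [0, 3.07], [-2.55, 2.55]. Speed limits (rad/s): [2.22, 2.22, 2.57, 3.14, 3.14, 3.14].

### API

Orientations are given as [roll, pitch, yaw] about the fixed x, y, z axes, in that order (R = Rz(yaw) Ry(pitch) Rx(roll)).
In Python, from station import ctrl gives the robot as it stands. The module is installed in compiled form; this text tells all that it offers.
- The arm moves only by the tool step_arm, never from a script. Its argument "deltas" is a list of rows, each an object with "dp": the shift along the tool's x, y, z scaled (see below), a list of three; "twist": the turn about the tool's z scaled (see below). In form: [{"dp": [tx, ty, tz], "twist": twist}, ...]. A call has 1 to 12 rows; each row shifts and turns the commanded pose from where the row before left it, along the tool's axes as they then stand; what a row does not reach is not made up. The controller multiplies each number of a shift by 0.04 m and each number of a turn by 4 degrees. A row lasts 1/10 s, in which the tool goes at most 50 mm and 8.59 degrees, less where a joint would pass 70% of its speed; a pose out of reach is approached as far as the arm can. A call with a number of a shift or a turn outside -1 to 1 is refused whole. A call with a gripper value outside its range is refused whole. "gripper" is the opening, from -1 (shut) to 1 (fully open), set as the call begins (left out, the last holds). The fingers move at their own pace and stop on an object; "squeeze" is the grip in N (left out, the last holds). Time passes only in rows, so rows that do not move let the fingers close. It gives the time, the measured TCP pose, the force, the opening and the grip force at its end, in the units of the state.
- ctrl.get_obs(): the state, without advancing time (a new reading comes with each control period).
- ctrl.camera(name): name is "scene" or "top" or "wrist"; returns (picture, depth): 400x640x3 uint8, red, green, blue; 400x640 float32, m along the optical axis (not along the pixel's ray), 0 where there is no reading.
- ctrl.get_calibration(name): a dict with "fx", "fy", "cx", "cy" (pixels), "world_to_cam" (4x4, takes a point from world to camera coordinates); the wrist camera has in their place "hand_eye" (4x4, takes a point from camera to tool coordinates, whose origin is the TCP and whose axes are the flange's). Camera axes: x right, y down, z forward; pixel columns grow to the right and rows downward; lengths in m; the calibration is good to about 2 mm. A picture is of the moment at which its call begins: read the wrist's pose just before it. get_calibration takes no time and is no camera call.
- ctrl.hand_in(): hands the job in; it is judged then, once.
Trained networks look in the newest picture that a camera, given by its name, has taken for a name from the list of things; names that differ only in an ending like _2 or _b are one class to them, and where a whole thing is asked for, a point or a joint stands for the part that bears it (a point fixed in the world has none). Each returns a list of dicts, best first, with "conf" (0 to 1); they miss things now and then, are a little off and sometimes report something else, mostly with a low value. They report only what shows in the picture. A call takes as long as a camera call. They do not tell look-alikes from the thing itself.
- ctrl.spot_in(camera, label): "rect" ([left, top, right, bottom] as shares, 0 to 1, of the picture: columns of its width, rows of its height, round what is visible of it).
- ctrl.cut_out(camera, label): "pixels" (400x640 bool, what is visible of it) and "rect" ([left, top, right, bottom] as shares, 0 to 1, of the picture: columns of its width, rows of its height, round what is visible of it).
The state is a dict: "time_s": time; "qpos": joint angles; "joint_vel": joint speeds; "tau": joint torques, N m; "ee_pos": TCP position; "eef_rot": TCP orientation; "force": force on the tool from outside, world axes, zero at the start; "moment": the same for the moment, N m; "grip_width": finger opening in m; "grip_force": force on a finger pad.
Only numpy, scipy, OpenCV 4.12 (cv2) and the standard library are available. Lean on these libraries where they do the work, as an engineer would, in place of code of your own. Each camera call takes 0.05 s, during which the arm holds its last target. There are 200 camera calls.

### The job

Stand the two freshly gilded plaques from the easel on edge in the slots of the leaning drying rack, the wide one in the slot farther from the robot and the narrow one in the nearer slot, lower edge down on the slot's foot rail, roughly centred along the slot, ornament facing up and away from the robot. The gilding is soft: hold them with a light grip and set them down gently, feeling for the foot rail, never dropping or forcing them. Leave the jar, the tin and the paint box where they are.

Things in the scene. Friction and masses are not known exactly. Their poses are not given: they have to be found in the camera images.
- wide_plaque: gilded amber plaque 100 mm wide, 140 tall, 10 thick, 0.11-0.22 kg; round-and-bead medallion in 3 mm relief on its front (+x) face, 60-104 mm above the lower edge, rest flat: hold it by the top 35 mm. Origin: centre of its underside (lower edge); z up the plaque, y along its width, x normal of the ornamented face. Starts on the easel leaning 35 deg from vertical, top towards the robot.
- narrow_plaque: gilded amber plaque 76 mm wide, 140 tall, 10 thick, 0.11-0.22 kg; square rosette in 3 mm relief on its front (+x) face, 60-104 mm above the lower edge, rest flat: hold it by the top 35 mm. Origin: centre of its underside (lower edge); z up the plaque, y along its width, x normal of the ornamented face. Starts on the easel leaning 35 deg from vertical, top towards the robot.
- wide_plaque_top (a point): middle of the upper edge of the wide plaque, 140 mm above its origin along its z
- narrow_plaque_top (a point): middle of the upper edge of the narrow plaque, 140 mm above its origin along its z
- wide_plaque_face (a point): centre of the front of the ornament of the wide plaque, 82 mm above its lower edge and 9 mm forward (+x) of mid-thickness
- narrow_plaque_face (a point): centre of the front of the ornament of the narrow plaque, 82 mm above its lower edge and 9 mm forward (+x) of mid-thickness
- easel: fixed wooden easel 250 mm wide: board leaning 35 deg from vertical (top towards the robot, -x), 12 mm thick, 85 mm up the slope from a ledge with a 5 mm lip, 45 mm above the table. The plaques stand side by side on the ledge, either one left, and overhang the board top by 55 mm. Origin: on the table under the ledge; y along its width.
- rack: fixed wooden drying rack, base board 220 mm (x) by 150 mm (y) by 12 mm, with two leaning slots 90 mm apart along x. Origin: centre of its underside; x points away from the robot.
- slot_far: far rack slot (at rack x +45 mm): 16 mm gap between slats 120 mm long, leaning 25 deg, top towards the robot. Origin: centre of the mouth, at the top of the front (+x) slat, 80 mm above table; rear slat 25 mm taller; 11 mm lips flare above both. z out of the slot, y along, x across. Sprung foot rail (1 mm per 6 N) 28-58 mm below the mouth, set anew in each slot, unmeasured: feel for it.
- slot_near: near rack slot (at rack x -45 mm): 16 mm gap between slats 120 mm long, leaning 25 deg, top towards the robot. Origin: centre of the mouth, at the top of the front (+x) slat, 80 mm above table; rear slat 25 mm taller; 11 mm lips flare above both. z out of the slot, y along, x across. Sprung foot rail (1 mm per 6 N) 28-58 mm below the mouth, set anew in each slot, unmeasured: feel for it.
- jar: amber glass jar, 68 mm across, 100 mm tall, standing on the table; leave alone. Origin: centre of its underside.
- tin: open steel tin, 72 mm across, 62 mm tall, standing on the table; leave alone. Origin: centre of its underside.
- paint_box: red painted metal box, 90 x 60 x 45 mm, on the table; leave alone. Origin: centre of its underside.
Mind the look-alikes: they are no part of the job. What is shaped like the wide_plaque but pink, purple or turquoise is not meant.

How it is judged:
At the end, for the whole second after the job is handed in: Wide plaque in the far slot, narrow in the near one: lower edge 22 to 64 mm below the mouth, within 6 mm of mid-slot and 25 mm of centred along it; lean within 0.14 rad and heading within 0.12 rad of the slot; ornament on the upper side; still (under 20 mm/s) and released (x of wide_plaque in the frame of slot_far between -0.006 and 0.006 m and y of wide_plaque in the frame of slot_far between -0.025 and 0.025 m and z of wide_plaque in the frame of slot_far between -0.064 and -0.022 m and angle between the z axis of wide_plaque and the z axis of slot_far, either way round below 0.14 rad and angle between the y axis of wide_plaque and the y axis of slot_far, either way round below 0.12 rad and x of wide_plaque_face in the frame of slot_far above 0 m and linear speed of each of wide_plaque, narrow_plaque below 0.02 m/s and contact force between the fingers and wide_plaque below 0.1 N and x of narrow_plaque in the frame of slot_near between -0.006 and 0.006 m and y of narrow_plaque in the frame of slot_near between -0.025 and 0.025 m and z of narrow_plaque in the frame of slot_near between -0.064 and -0.022 m and angle between the z axis of narrow_plaque and the z axis of slot_near, either way round below 0.14 rad and angle between the y axis of narrow_plaque and the y axis of slot_near, either way round below 0.12 rad and x of narrow_plaque_face in the frame of slot_near above 0 m and contact force between the fingers and narrow_plaque below 0.1 N); the robot touches nothing.
It fails at once if a plaque is let fall: faster than 0.13 m/s with no finger on it ((contact force between the fingers and wide_plaque below 0.1 N and linear speed of wide_plaque above 0.13 m/s) or (contact force between the fingers and narrow_plaque below 0.1 N and linear speed of narrow_plaque above 0.13 m/s)).
It fails at once if a plaque is knocked or pressed against the rack with more than 20 N (contact force between any of wide_plaque, narrow_plaque and rack above 20 N).
It fails at once if a plaque is squeezed: more than 100 N between it and the fingers (contact force between the fingers and wide_plaque above 100 N or contact force between the fingers and narrow_plaque above 100 N).
It fails at once if the jar, tin or paint box is pushed more than 30 mm or tipped (distance of any of jar, tin, paint_box from where it was at the start of the episode above 0.03 m or angle between any of jar, tin, paint_box's own z axis and vertical above 0.3 rad).
It also fails if it takes over 72 s, if anything falls off the work surface, if the arm or the gripper's body presses on something with over 40 N, if the wrist force passes 120 N, or if a joint passes its speed limit or range.

## Working session

There is one attempt and no reset: what is moved stays moved. The work goes in short steps, Python scripts to look and compute and a tool call to move; the robot and the scene stay as the last step left them, time stands still between calls to the robot, and variables do not carry over. Pictures are saved under pics/ and viewed, at most 10 in all, crops included, and the job is handed in when it is done.

Besides the shell and the picture viewer there is one more tool, called as a command line: name --argument value ..., lists and objects as JSON in quotes. step_arm: Moves the arm, as the interface text tells. Its arguments: {"type":"object","properties":{"deltas":{"type":"array"},"gripper":{"type":"number"},"squeeze":{"type":"number"}},"required":["deltas"]}

```bash
mkdir -p pics
python3 - <<'E'
from station import ctrl
import cv2,numpy as np
o=ctrl.get_obs();print({k:np.round(v,3) for k,v in o.items()})
for n in["scene","top"]:
    im,d=ctrl.camera(n);np.savez(f"pics/{n}0.npz",im=im,d=d);cv2.imwrite(f"pics/{n}0.png",im[:,:,::-1])
    c=ctrl.get_calibration(n);print(n,{k:np.round(v,3).tolist() for k,v in c.items()})
    for l in["wide_plaque","narrow_plaque","easel","rack","slot_far","jar","tin","paint_box"]:
        print(n,l,[(round(r["conf"],2),(np.array(r["rect"])*[640,400,640,400]).astype(int).tolist()) for r in ctrl.spot_in(n,l)])
print(ctrl.get_calibration("wrist"))
E
```

```text
{'time_s': np.float64(0.0), 'qpos': array([-1.394,  0.301,  1.522, -0.   ,  1.321, -0.067]), 'joint_vel': array([-0.   , -0.001,  0.001, -0.   ,  0.   ,  0.   ]), 'tau': array([ 0.0000e+00, -5.3181e+01, -3.5274e+01,  7.1000e-02,  2.4000e-02,
       -0.0000e+00]), 'ee_pos': array([ 0.133, -0.533,  0.205]), 'eef_rot': array([-3.14 , -0.   ,  0.244]), 'force': array([-0.8  , -0.704, -0.007]), 'moment': array([ 0.015,  0.008, -0.015]), 'grip_force': np.float64(0.0), 'grip_width': np.float64(0.094)}
scene {'fx': 453.734, 'fy': 453.734, 'cx': 319.698, 'cy': 207.621, 'world_to_cam': [[-0.641, 0.768, 0.0, 0.262], [0.568, 0.475, -0.672, -0.305], [-0.516, -0.43, -0.74, 1.598], [0.0, 0.0, 0.0, 1.0]]}
scene wide_plaque [(0.89, [296, 183, 335, 236]), (0.7, [236, 281, 307, 332]), (0.66, [405, 188, 458, 236]), (0.62, [381, 322, 430, 384])]
scene narrow_plaque [(0.56, [349, 181, 381, 235])]
scene easel [(0.91, [289, 200, 390, 263]), (0.64, [295, 179, 333, 235])]
scene rack [(0.64, [181, 144, 257, 211])]
scene slot_far [(0.72, [189, 154, 211, 204]), (0.31, [293, 179, 334, 232])]
scene jar [(0.76, [23
[... 676 characters left out ...]
 (0.37, [315, 186, 351, 220]), (0.19, [347, 139, 371, 165])]
top jar [(0.59, [351, 141, 371, 165]), (0.5, [313, 185, 351, 217])]
top tin [(0.85, [358, 242, 380, 261])]
top paint_box [(0.7, [358, 240, 380, 261]), (0.65, [256, 150, 278, 180])]
{'fx': 303.58543212479833, 'fy': 303.58543212479833, 'cx': 318.65185709280416, 'cy': 198.41236796161184, 'hand_eye': array([[ 3.42983523e-04, -9.68834952e-01, -2.47706921e-01,
         7.10897898e-02],
       [ 9.99999898e-01,  2.59121917e-04,  3.71152805e-04,
         5.86573811e-04],
       [-2.95399518e-04, -2.47707023e-01,  9.68834941e-01,
        -1.77222929e-01],
       [ 0.00000000e+00,  0.00000000e+00,  0.00000000e+00,
         1.00000000e+00]])}
```

View pics/scene0.png

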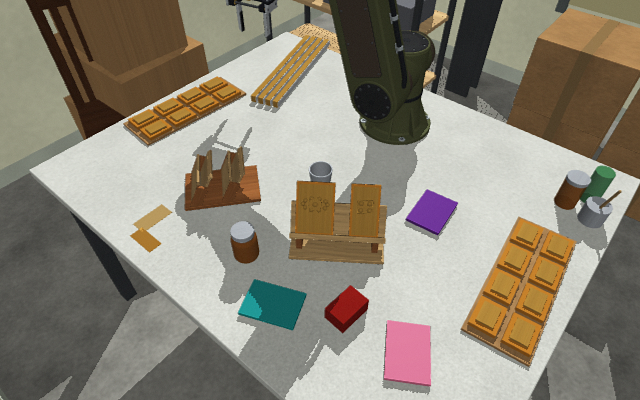

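View pics/top0.png

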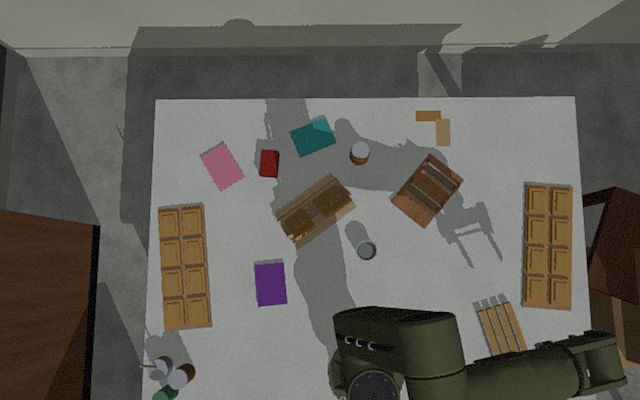

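step_arm --deltas '[{"dp": [0, 1, -0.5], "twist": 0}, {"dp": [0, 1, -0.5], "twist": 0}, {"dp": [0, 1, -0.5], "twist": 0}, {"dp": [0, 1, 0], "twist": 0}, {"dp": [0, 1, 0], "twist": 0}, {"dp": [0, 1, 0], "twist": 0}, {"dp": [0, 1, 0], "twist": 0}, {"dp": [0, 1, 0], "twist": 0}]'

```text
time_s: 1.7
ee_pos: [0.196, -0.7884, 0.2541]
eef_rot: [3.124, -0.0, 0.244]
force: [-2.6, 10.6, 25.7]
grip_width: 0.0938
grip_force: 0.0
```

step_arm --deltas '[{"dp": [0, 1, 0], "twist": 0}, {"dp": [0, 1, 0], "twist": 0}, {"dp": [0, 1, 0], "twist": 0}, {"dp": [0, 1, 0], "twist": 0}]'

```text
time_s: 2.1
ee_pos: [0.205, -0.8246, 0.2208]
eef_rot: [3.031, -0.0, 0.244]
force: [-0.3, -0.7, 0.5]
grip_width: 0.094
grip_force: 0.0
```

Run:
```python
from station import ctrl
o=ctrl.get_obs();print(o["qpos"].round(3),o["ee_pos"].round(4),o["eef_rot"].round(4))
```

```text
[-1.372  1.086  0.236  0.005  1.71  -0.044] [ 0.205  -0.8246  0.2208] [ 3.0312 -0.      0.2438]
```

```bash
cat > h.py <<'E'
import numpy as np,cv2
from station import ctrl
def cloud(n,d,T=None,c=None):
    c=c or ctrl.get_calibration(n)
    v,u=np.mgrid[0:400,0:640]
    P=np.stack([(u-c["cx"])/c["fx"]*d,(v-c["cy"])/c["fy"]*d,d],-1)
    if T is None: T=np.linalg.inv(c["world_to_cam"])
    W=P@T[:3,:3].T+T[:3,3]; W[d<=0]=np.nan
    return W
def load(n,k=0):
    z=np.load(f"pics/{n}{k}.npz");return z["im"],cloud(n,z["d"])
def plane(P):
    for i in range(8):
        c=P.mean(0);n=np.linalg.svd(P-c,full_matrices=False)[2][2];e=abs((P-c)@n)
        P=P[e<max(.002,2*np.median(e))]
    return c,n*np.sign(n[2]),np.median(e),len(P)
E
python3 - <<'E'
from h import *
for n,rects in [("scene",{"wide":(296,183,335,236),"nar":(349,181,381,235)}),("top",{"wide":(313,186,349,216),"nar":(285,204,317,239)})]:
    im,W=load(n)
    for k,(l,t,r,b) in rects.items():
        P=W[t:b,l:r].reshape(-1,3);P=P[np.isfinite(P[:,0])&(P[:,2]>.085)&(P[:,2]<.2)]
        c,nn,e,m=plane(P)
        print(n,k,c.round(4),nn.round(3),"tilt",np.degrees(np.arcsin(nn[2])).round(1),"yaw",np.arctan2(nn[1],nn[0]).round(3),e.round(4),m,P.max(0).round(3))
    # rack
    l,t,r,b=(170,135,270,215) if n=="scene" else (380,145,475,235)
    P=W[t:b,l:r].reshape(-1,3);P=P[np.isfinite(P[:,0])]
    B=P[(P[:,2]>.007)&(P[:,2]<.018)]
    print(n,"rack",len(B),cv2.minAreaRect((B[:,:2]*1000).astype(np.float32)), "slat pts",(P[:,2]>.06).sum(),P[:,2].max())
E
```

```text
scene wide [0.5581 0.1097 0.1245] [0.649 0.473 0.596] tilt 36.6 yaw 0.63 0.0009 795 [0.61  0.164 0.163]
scene nar [0.4823 0.2122 0.1259] [0.652 0.469 0.595] tilt 36.5 yaw 0.623 0.0009 597 [0.528 0.258 0.166]
scene rack 1353 ((612.6451416015625, -215.46144104003906), (154.15696716308594, 219.8574981689453), 49.833248138427734) slat pts 1081 0.10914312018585559
top wide [0.558  0.1056 0.1269] [0.649 0.481 0.589] tilt 36.1 yaw 0.637 0.0009 324 [0.61  0.172 0.17 ]
top nar [0.48  0.208 0.131] [0.655 0.476 0.586] tilt 35.9 yaw 0.628 0.0008 236 [0.536 0.264 0.173]
top rack 1346 ((617.4443359375, -219.42083740234375), (323.91107177734375, 311.5600891113281), 89.05086517333984) slat pts 888 0.11235703781915096
```

```bash
cat >> h.py <<'E'
from scipy.spatial.transform import Rotation as Ro
import json,math
def plan(wps,tw=0,v=.9,R=None,p=None,q=2):
    """wps: list of world TCP targets; tw: total twist deg spread evenly; prints calls"""
    o=ctrl.get_obs()
    if R is None: R=Ro.from_euler('xyz',o["eef_rot"]).as_matrix()
    if p is None: p=np.array(o["ee_pos"])
    segs=[];c=p.copy()
    for w in wps:
        w=np.array(w,float);n=max(1,math.ceil(np.linalg.norm(w-c)/(.04*v)))
        segs+=[c+(w-c)*(i+1)/n for i in range(n)];c=w
    nt=math.ceil(abs(tw)/4);
    while len(segs)<nt: segs.append(c)
    t=tw/4/len(segs);c=p.copy();rows=[]
    for s in segs:
        d=np.clip(np.round(R.T@(s-c)/.04,q),-1,1);tt=round(t,q)
        rows.append({"dp":d.tolist(),"twist":tt})
        c=c+R@d*.04;R=R@Ro.from_euler('z',tt*4,degrees=True).as_matrix()
    for i in range(0,len(rows),12):print(json.dumps(rows[i:i+12]))
    print("end",c.round(4),Ro.from_matrix(R).as_euler('xyz').round(3));return c,R
def state():
    o=ctrl.get_obs();R=Ro.from_euler('xyz',o["eef_rot"]).as_matrix()
    print("t",round(o["time_s"],2),"p",o["ee_pos"].round(4),"z",R[:,2].round(3),"tilt",np.degrees(np.arccos(-R[2,2])).round(2),"az",np.arctan2(R[1,2],R[0,2]).round(3),"y",R[:,1].round(3),"q",o["qpos"].round(2),"F",o["force"].round(1));return o,R
E
python3 - <<'E'
from h import *
def fr(y): return np.array([[np.cos(y),-np.sin(y),0],[np.sin(y),np.cos(y),0],[0,0,1]])
E=fr(.63)
s,c=np.sin(np.radians(35)),np.cos(np.radians(35))
A=E@np.array([[c,0,-s],[0,1,0],[s,0,c]])  # plaque axes cols x,y,z
for n,rects in [("scene",{"wide":(290,178,341,242),"nar":(343,176,387,241)}),("top",{"wide":(310,180,355,222),"nar":(280,200,322,243)})]:
    im,W=load(n)
    for k,(l,t,r,b) in rects.items():
        P=W[t:b,l:r].reshape(-1,3);P=P[np.isfinite(P[:,0])&(P[:,2]>.03)]
        Q=P@A; 
        m=np.median(Q[(P[:,2]>.1),0]);I=Q[abs(Q[:,0]-m)<.006]
        print(n,k,"front x",m.round(4),"y",np.percentile(I[:,1],[0,2,98,100]).round(4),"z",np.percentile(I[:,2],[0,2,98,100]).round(4))
state()
plan([(.3,-.35,.33),(.45,.15,.38),(.54,.54,.38)],tw=-110)
E
```

```text
scene wide front x 0.4934 y [-0.3008 -0.2901 -0.1938 -0.1739] z [-0.2843 -0.2807 -0.1476 -0.1451]
scene nar front x 0.4936 y [-0.1682 -0.1501 -0.0764 -0.0565] z [-0.2841 -0.2812 -0.1482 -0.1459]
top wide front x 0.492 y [-0.3086 -0.2928 -0.1865 -0.1472] z [-0.2923 -0.2867 -0.1416 -0.1377]
top nar front x 0.4923 y [-0.2188 -0.2088 -0.0712 -0.059 ] z [-0.2911 -0.2879 -0.1422 -0.1358]
t 2.1 p [ 0.205  -0.8246  0.2208] z [ 0.027 -0.107 -0.994] tilt 6.33 az -1.327 y [ 0.24  -0.965  0.11 ] q [-1.37  1.09  0.24  0.01  1.71 -0.04] F [-0.3 -0.7  0.5]
[{"dp": [0.37, -0.76, -0.28], "twist": -0.67}, {"dp": [0.4, -0.73, -0.28], "twist": -0.67}, {"dp": [0.44, -0.72, -0.28], "twist": -0.67}, {"dp": [0.47, -0.7, -0.28], "twist": -0.67}, {"dp": [0.51, -0.67, -0.28], "twist": -0.67}, {"dp": [0.53, -0.65, -0.28], "twist": -0.67}, {"dp": [0.56, -0.62, -0.28], "twist": -0.67}, {"dp": [0.6, -0.6, -0.28], "twist": -0.67}, {"dp": [0.62, -0.57, -0.28], "twist": -0.67}, {"dp": [0.64, -0.53, -0.28], "twist": -0.67}, {"dp": [0.67, -0.51, -0.28], "twist": -0.67}, {"dp": [0.7, -0.48, -0.28], "twist": -0.67}]
[{"d
[... 658 characters left out ...]
.17], "twist": -0.67}, {"dp": [0.84, 0.2, -0.16], "twist": -0.67}, {"dp": [0.82, 0.24, -0.17], "twist": -0.67}, {"dp": [0.8, 0.22, -0.08], "twist": -0.67}, {"dp": [0.8, 0.25, -0.08], "twist": -0.67}, {"dp": [0.78, 0.28, -0.08], "twist": -0.67}, {"dp": [0.76, 0.32, -0.09], "twist": -0.67}, {"dp": [0.75, 0.36, -0.08], "twist": -0.67}, {"dp": [0.73, 0.39, -0.08], "twist": -0.67}, {"dp": [0.71, 0.43, -0.08], "twist": -0.67}]
[{"dp": [0.69, 0.46, -0.08], "twist": -0.67}, {"dp": [0.67, 0.49, -0.09], "twist": -0.67}, {"dp": [0.65, 0.52, -0.08], "twist": -0.67}, {"dp": [0.62, 0.55, -0.08], "twist": -0.67}, {"dp": [0.59, 0.58, -0.08], "twist": -0.67}]
end [0.5399 0.5399 0.3799] [-3.104  0.104  2.164]
```

step_arm --deltas '[{"dp": [0.37, -0.76, -0.28], "twist": -0.67}, {"dp": [0.4, -0.73, -0.28], "twist": -0.67}, {"dp": [0.44, -0.72, -0.28], "twist": -0.67}, {"dp": [0.47, -0.7, -0.28], "twist": -0.67}, {"dp": [0.51, -0.67, -0.28], "twist": -0.67}, {"dp": [0.53, -0.65, -0.28], "twist": -0.67}, {"dp": [0.56, -0.62, -0.28], "twist": -0.67}, {"dp": [0.6, -0.6, -0.28], "twist": -0.67}, {"dp": [0.62, -0.57, -0.28], "twist": -0.67}, {"dp": [0.64, -0.53, -0.28], "twist": -0.67}, {"dp": [0.67, -0.51, -0.28], "twist": -0.67}, {"dp": [0.7, -0.48, -0.28], "twist": -0.67}]' --gripper -0.1 --squeeze 8

```text
time_s: 3.3
ee_pos: [0.2913, -0.4343, 0.3136]
eef_rot: [3.047, 0.057, 0.784]
force: [-0.7, 0.0, 0.0]
grip_width: 0.0423
grip_force: 0.0
```

step_arm --deltas '[{"dp": [0.71, -0.44, -0.28], "twist": -0.67}, {"dp": [0.73, -0.41, -0.28], "twist": -0.67}, {"dp": [0.8, -0.31, -0.16], "twist": -0.67}, {"dp": [0.82, -0.28, -0.17], "twist": -0.67}, {"dp": [0.82, -0.23, -0.17], "twist": -0.67}, {"dp": [0.84, -0.2, -0.16], "twist": -0.67}, {"dp": [0.84, -0.16, -0.17], "twist": -0.67}, {"dp": [0.85, -0.12, -0.16], "twist": -0.67}, {"dp": [0.85, -0.08, -0.17], "twist": -0.67}, {"dp": [0.86, -0.03, -0.16], "twist": -0.67}, {"dp": [0.86, 0.0, -0.17], "twist": -0.67}, {"dp": [0.86, 0.04, -0.16], "twist": -0.67}]'

```text
time_s: 4.5
ee_pos: [0.413, -0.0356, 0.363]
eef_rot: [3.091, 0.098, 1.345]
force: [1.1, -0.5, 0.6]
grip_width: 0.0421
grip_force: 0.0
```

step_arm --deltas '[{"dp": [0.85, 0.08, -0.17], "twist": -0.67}, {"dp": [0.85, 0.12, -0.16], "twist": -0.67}, {"dp": [0.84, 0.16, -0.17], "twist": -0.67}, {"dp": [0.84, 0.2, -0.16], "twist": -0.67}, {"dp": [0.82, 0.24, -0.17], "twist": -0.67}, {"dp": [0.8, 0.22, -0.08], "twist": -0.67}, {"dp": [0.8, 0.25, -0.08], "twist": -0.67}, {"dp": [0.78, 0.28, -0.08], "twist": -0.67}, {"dp": [0.76, 0.32, -0.09], "twist": -0.67}, {"dp": [0.75, 0.36, -0.08], "twist": -0.67}, {"dp": [0.73, 0.39, -0.08], "twist": -0.67}, {"dp": [0.71, 0.43, -0.08], "twist": -0.67}]'

```text
time_s: 5.7
ee_pos: [0.5234, 0.3561, 0.3797]
eef_rot: [-3.131, 0.11, 1.91]
force: [0.0, -0.7, 0.3]
grip_width: 0.0426
grip_force: 0.0
```

step_arm --deltas '[{"dp": [0.69, 0.46, -0.08], "twist": -0.67}, {"dp": [0.67, 0.49, -0.09], "twist": -0.67}, {"dp": [0.65, 0.52, -0.08], "twist": -0.67}, {"dp": [0.62, 0.55, -0.08], "twist": -0.67}, {"dp": [0.59, 0.58, -0.08], "twist": -0.67}]'

```text
time_s: 6.2
ee_pos: [0.551, 0.4982, 0.3683]
eef_rot: [-3.113, 0.104, 2.134]
force: [-2.0, -1.3, 6.7]
grip_width: 0.042
grip_force: 0.0
```

Run:
```python
from h import *
state()
```

```text
t 6.2 p [0.551  0.4982 0.3683] z [ 0.031 -0.103 -0.994] tilt 6.19 az -1.278 y [ 0.847  0.531 -0.029] q [ 0.72  0.9   0.23 -0.11  2.05  0.11] F [-2.  -1.3  6.7]
```

step_arm --deltas '[{"dp": [0.2, 1, 0], "twist": 0}, {"dp": [0.2, 1, 0], "twist": 0}, {"dp": [0.2, 1, 0], "twist": 0}, {"dp": [0.2, 1, 0], "twist": 0}, {"dp": [0.2, 1, 0], "twist": 0}, {"dp": [0.2, 1, 0], "twist": 0}]'

```text
time_s: 6.8
ee_pos: [0.6055, 0.5473, 0.2896]
eef_rot: [3.043, 0.084, 2.133]
force: [0.2, -0.3, 0.3]
grip_width: 0.0421
grip_force: 0.0
```

Run:
```python
from h import *
state()
```

```text
t 6.8 p [0.6055 0.5473 0.2896] z [ 0.128 -0.018 -0.992] tilt 7.4 az -0.139 y [0.838 0.537 0.098] q [ 0.72  1.    0.24 -0.1   1.82  0.13] F [ 0.2 -0.3  0.3]
```

step_arm --deltas '[{"dp": [0.2, 1, -0.6], "twist": 0}, {"dp": [0.2, 1, -0.6], "twist": 0}, {"dp": [0.2, 1, -0.6], "twist": 0}, {"dp": [0.2, 1, -0.6], "twist": 0}, {"dp": [0.2, 1, -0.6], "twist": 0}, {"dp": [0.2, 1, -0.6], "twist": 0}]'

```text
time_s: 7.4
ee_pos: [0.6028, 0.5643, 0.3667]
eef_rot: [2.883, 0.057, 2.138]
force: [0.4, 1.6, -0.2]
grip_width: 0.0421
grip_force: 0.0
```

Run:
```python
from h import *
state()
```

```text
t 7.4 p [0.6028 0.5643 0.3667] z [ 0.245  0.091 -0.965] tilt 15.16 az 0.356 y [0.808 0.531 0.255] q [ 0.74  0.91  0.24 -0.1   1.75  0.14] F [ 0.4  1.6 -0.2]
```

step_arm --deltas '[{"dp": [0.4, 1, -0.4], "twist": 0}, {"dp": [0.4, 1, -0.4], "twist": 0}, {"dp": [0.4, 1, -0.4], "twist": 0}, {"dp": [0.4, 1, -0.3], "twist": 0}, {"dp": [0.4, 1, -0.3], "twist": 0}, {"dp": [0.4, 1, -0.3], "twist": 0}, {"dp": [0.4, 1, -0.2], "twist": 0}, {"dp": [0.4, 1, -0.2], "twist": 0}]'

```text
time_s: 8.2
ee_pos: [0.5815, 0.6325, 0.4151]
eef_rot: [2.682, 0.016, 2.153]
force: [0.9, 0.4, 0.2]
grip_width: 0.0423
grip_force: 0.0
```

Run:
```python
from h import *
state()
```

```text
t 8.2 p [0.5815 0.6325 0.4151] z [ 0.378  0.232 -0.896] tilt 26.37 az 0.551 y [0.744 0.499 0.444] q [ 0.82  0.87  0.24 -0.12  1.59  0.21] F [0.9 0.4 0.2]
```

step_arm --deltas '[{"dp": [0.35, 1, -0.1], "twist": 0}, {"dp": [0.35, 1, -0.1], "twist": 0}, {"dp": [0.35, 1, -0.1], "twist": 0}, {"dp": [0.35, 1, 0], "twist": 0}, {"dp": [0.35, 1, 0], "twist": 0}, {"dp": [0.35, 1, 0], "twist": 0}]'

```text
time_s: 8.8
ee_pos: [0.5874, 0.6727, 0.436]
eef_rot: [2.536, -0.017, 2.173]
force: [-0.1, -0.2, 0.5]
grip_width: 0.0423
grip_force: 0.0
```

```bash
cat >> h.py <<'E'
def fr(y): return np.array([[np.cos(y),-np.sin(y),0],[np.sin(y),np.cos(y),0],[0,0,1]])
s35,c35=np.sin(np.radians(35)),np.cos(np.radians(35))
EA=fr(.63)@np.array([[c35,0,-s35],[0,1,0],[s35,0,c35]])
E
python3 - <<'E'
from h import *
o,R=state()
print("err in tool frame of plaque normal/-z:", (R.T@EA).round(3))
E
```

```text
t 8.8 p [0.5874 0.6727 0.436 ] z [ 0.461  0.334 -0.822] tilt 34.71 az 0.626 y [0.683 0.458 0.569] q [ 0.85  0.87  0.24 -0.13  1.44  0.23] F [-0.1 -0.2  0.5]
err in tool frame of plaque normal/-z: [[ 0.033  0.999 -0.002]
 [ 0.999 -0.033 -0.005]
 [-0.005 -0.002 -1.   ]]
```

Run:
```python
from h import *
pre=EA@[.4878,-.241,-.144+.05]
print(pre)
plan([pre],tw=-2,v=1.1)
```

```text
[0.50842319 0.07244167 0.20279029]
[{"dp": [-0.76, -0.77, -0.08], "twist": -0.03}, {"dp": [-0.75, -0.77, -0.07], "twist": -0.03}, {"dp": [-0.75, -0.77, -0.08], "twist": -0.03}, {"dp": [-0.76, -0.78, -0.07], "twist": -0.03}, {"dp": [-0.75, -0.77, -0.08], "twist": -0.03}, {"dp": [-0.74, -0.78, -0.07], "twist": -0.03}, {"dp": [-0.75, -0.78, -0.08], "twist": -0.03}, {"dp": [-0.75, -0.78, -0.07], "twist": -0.03}, {"dp": [-0.74, -0.78, -0.08], "twist": -0.03}, {"dp": [-0.74, -0.78, -0.07], "twist": -0.03}, {"dp": [-0.74, -0.78, -0.08], "twist": -0.03}, {"dp": [-0.74, -0.79, -0.07], "twist": -0.03}]
[{"dp": [-0.74, -0.79, -0.08], "twist": -0.03}, {"dp": [-0.73, -0.79, -0.07], "twist": -0.03}, {"dp": [-0.74, -0.79, -0.08], "twist": -0.03}]
end [0.5084 0.0723 0.2028] [2.536e+00 1.000e-03 2.199e+00]
```

step_arm --deltas '[{"dp": [-0.75, -0.77, -0.08], "twist": -0.03}, {"dp": [-0.75, -0.77, -0.07], "twist": -0.03}, {"dp": [-0.75, -0.77, -0.08], "twist": -0.03}, {"dp": [-0.75, -0.78, -0.07], "twist": -0.03}, {"dp": [-0.75, -0.77, -0.08], "twist": -0.03}, {"dp": [-0.74, -0.78, -0.07], "twist": -0.03}, {"dp": [-0.75, -0.78, -0.08], "twist": -0.03}, {"dp": [-0.75, -0.78, -0.07], "twist": -0.03}, {"dp": [-0.74, -0.78, -0.08], "twist": -0.03}, {"dp": [-0.74, -0.78, -0.07], "twist": -0.03}, {"dp": [-0.74, -0.78, -0.08], "twist": -0.03}, {"dp": [-0.74, -0.79, -0.07], "twist": -0.03}]'

```text
time_s: 10.0
ee_pos: [0.532, 0.2338, 0.2684]
eef_rot: [2.535, -0.002, 2.192]
force: [0.5, -0.6, 0.2]
grip_width: 0.0424
grip_force: 0.0
```

step_arm --deltas '[{"dp": [-0.74, -0.79, -0.08], "twist": -0.03}, {"dp": [-0.73, -0.79, -0.07], "twist": -0.03}, {"dp": [-0.74, -0.79, -0.08], "twist": -0.03}, {"dp": [0, 0, 0], "twist": 0}]'

```text
time_s: 10.4
ee_pos: [0.5158, 0.1112, 0.2205]
eef_rot: [2.538, 0.001, 2.193]
force: [0.3, 0.2, -1.2]
grip_width: 0.0422
grip_force: 0.0
```

Run:
```python
from h import *
o,R=state()
T=np.eye(4);T[:3,:3]=R;T[:3,3]=o["ee_pos"]
im,d=ctrl.camera("wrist");c=ctrl.get_calibration("wrist")
W=cloud("wrist",d,T@c["hand_eye"],c);np.savez("pics/w1.npz",im=im,d=d,T=T)
cv2.imwrite("pics/w1.png",im[:,:,::-1])
print("tcp in plaque frame",(EA.T@o["ee_pos"]).round(4))
Q=W.reshape(-1,3)@EA
for nm,a,b in(("wide",-.295,-.185),("nar",-.158,-.068)):
    m=np.isfinite(Q[:,0])&(Q[:,1]>a-.02)&(Q[:,1]<b+.02)&(abs(Q[:,0]-.493)<.012)&(Q[:,2]>-.2)&(Q[:,2]<-.13)
    I=Q[m];print(nm,len(I),"x",np.percentile(I[:,0],[5,50,95]).round(4),"y",np.percentile(I[:,1],[0,1,99,100]).round(4),"z",np.percentile(I[:,2],[1,99,100]).round(4))
    if len(I)>50: print(plane(I)[:3])
print(EA[:,0])
```

```text
t 10.4 p [0.5158 0.1112 0.2205] z [ 0.461  0.33  -0.824] tilt 34.56 az 0.621 y [0.669 0.481 0.567] q [-0.04 -0.03  1.97  0.52  0.77 -0.96] F [ 0.3  0.2 -1.2]
tcp in plaque frame [ 0.5216 -0.214  -0.096 ]
wide 1909 x [0.4834 0.4918 0.4951] y [-0.2905 -0.2877 -0.1914 -0.1654] z [-0.1995 -0.1441 -0.1435]
(array([ 0.49200799, -0.23741646, -0.16705501]), array([0.9971507 , 0.01162445, 0.07453423]), np.float64(0.000695730284065603))
nar 2805 x [0.483  0.4907 0.4956] y [-0.1699 -0.15   -0.076  -0.0567] z [-0.1974 -0.1442 -0.1434]
(array([ 0.49195987, -0.11178039, -0.16168555]), array([ 0.99663546, -0.00554201,  0.08177438]), np.float64(0.000832484218350194))
[0.66189739 0.48259913 0.57357644]
```

View pics/w1.png

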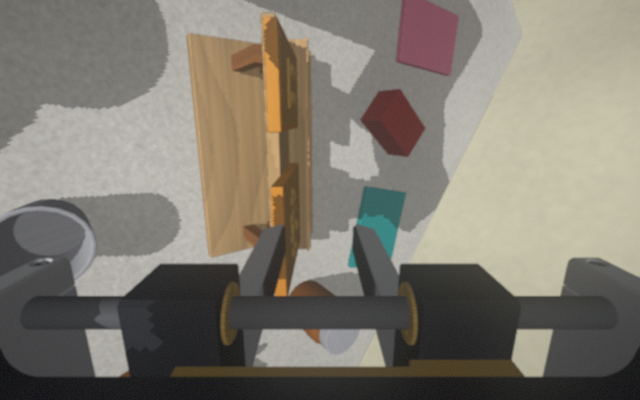

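Run:
```python
from h import *
o,R=state()
p,R=plan([EA@[.4875,-.241,-.1],EA@[.4875,-.241,-.177]],v=.7)
```

```text
t 10.45 p [0.5164 0.1129 0.2217] z [ 0.462  0.331 -0.823] tilt 34.63 az 0.621 y [0.668 0.481 0.568] q [-0.03 -0.03  1.97  0.52  0.77 -0.96] F [-1.1  0.3  1. ]
[{"dp": [-0.35, -0.45, 0.06], "twist": 0.0}, {"dp": [-0.35, -0.45, 0.05], "twist": 0.0}, {"dp": [-0.0, 0.01, 0.64], "twist": 0.0}, {"dp": [0.0, 0.0, 0.65], "twist": 0.0}, {"dp": [0.01, 0.01, 0.64], "twist": 0.0}]
end [0.5467 0.1006 0.1346] [2.537e+00 1.000e-03 2.194e+00]
```

step_arm --deltas '[{"dp": [-0.35, -0.45, 0.05], "twist": 0}, {"dp": [-0.35, -0.45, 0.05], "twist": 0}, {"dp": [0, 0, 0.2], "twist": 0}, {"dp": [0, 0, 0], "twist": 0}]'

```text
time_s: 10.85
ee_pos: [0.5147, 0.0797, 0.1916]
eef_rot: [2.537, 0.001, 2.198]
force: [0.1, 0.1, 0.3]
grip_width: 0.0426
grip_force: 0.0
```

Run:
```python
from h import *
o,R=state()
print((EA.T@o["ee_pos"]).round(4))
p,R=plan([EA@[.4875,-.241,-.177]],v=.5)
```

```text
t 10.85 p [0.5147 0.0797 0.1916] z [ 0.461  0.333 -0.823] tilt 34.62 az 0.626 y [0.666 0.483 0.568] q [-0.12  0.01  2.01  0.6   0.75 -1.12] F [0.1 0.1 0.3]
[ 0.489  -0.2388 -0.1085]
[{"dp": [-0.01, -0.01, 0.43], "twist": 0.0}, {"dp": [-0.02, -0.0, 0.43], "twist": 0.0}, {"dp": [-0.01, -0.01, 0.42], "twist": 0.0}, {"dp": [-0.01, -0.01, 0.43], "twist": 0.0}]
end [0.5465 0.1003 0.1346] [2.537e+00 1.000e-03 2.198e+00]
```

step_arm --deltas '[{"dp": [-0.01, -0.01, 0.43], "twist": 0}, {"dp": [-0.02, 0, 0.43], "twist": 0}, {"dp": [-0.01, -0.01, 0.43], "twist": 0}, {"dp": [-0.01, -0.01, 0.43], "twist": 0}, {"dp": [0, 0, 0], "twist": 0}]'

```text
time_s: 11.35
ee_pos: [0.5464, 0.1012, 0.1335]
eef_rot: [2.538, -0.0, 2.2]
force: [0.5, 0.3, -0.1]
grip_width: 0.0424
grip_force: 0.0
```

step_arm --deltas '[{"dp": [0, 0, 0], "twist": 0}, {"dp": [0, 0, 0], "twist": 0}, {"dp": [0, 0, 0], "twist": 0}, {"dp": [0, 0, 0], "twist": 0}]' --gripper -1 --squeeze 12

```text
time_s: 11.75
ee_pos: [0.5465, 0.0994, 0.1351]
eef_rot: [2.536, 0.002, 2.197]
force: [-0.1, 0.2, 0.9]
grip_width: 0.0137
grip_force: 0.5
```

Run:
```python
from h import *
o,R=state()
print((EA.T@o["ee_pos"]).round(4),o["grip_width"],o["grip_force"])
```

```text
t 11.75 p [0.5465 0.0994 0.1351] z [ 0.462  0.332 -0.822] tilt 34.68 az 0.624 y [0.666 0.483 0.569] q [-0.06  0.17  1.99  0.69  0.61 -1.19] F [-0.1  0.2  0.9]
[ 0.4872 -0.2416 -0.1762] 0.013711422293566927 0.5447600036859512
```

Run:
```python
from h import *
for n in("scene","top"):
    im,W=load(n);P=W.reshape(-1,3);P=P[np.isfinite(P[:,0])&(P[:,2]>.12)&(P[:,2]<1.2)]
    r=np.hypot(P[:,0],P[:,1]);az=np.degrees(np.arctan2(P[:,1],P[:,0]))
    for a in range(-180,180,15):
        m=(az>=a)&(az<a+15)&(r>.35)&(r<1.3)
        if m.sum()>15: print(n,a,m.sum(),"rmin",np.percentile(r[m],1).round(2),"z",np.percentile(P[m,2],[2,50,98]).round(2))
```

```text
scene -90 1041 rmin 0.46 z [0.12 0.16 0.32]
scene -75 1221 rmin 0.46 z [0.12 0.19 0.34]
scene 0 813 rmin 0.53 z [0.12 0.14 0.16]
scene 15 658 rmin 0.49 z [0.12 0.14 0.16]
scene 75 34 rmin 0.69 z [0.12 0.14 0.15]
top -90 2045 rmin 0.35 z [0.44 0.52 0.59]
top -75 3166 rmin 0.35 z [0.32 0.54 0.59]
top 0 370 rmin 0.52 z [0.12 0.15 0.17]
top 15 285 rmin 0.49 z [0.12 0.15 0.17]
top 75 21 rmin 0.69 z [0.12 0.14 0.15]
```

step_arm --deltas '[{"dp": [0, 0, 0], "twist": 0}, {"dp": [0, 0, 0], "twist": 0}, {"dp": [0, 0, -0.1], "twist": 0}, {"dp": [0, 0, -0.3], "twist": 0}, {"dp": [0, 0, -0.5], "twist": 0}, {"dp": [0, 0, -0.5], "twist": 0}, {"dp": [0, 0, -0.6], "twist": 0}, {"dp": [0, 0, -0.6], "twist": 0}]'

```text
time_s: 12.55
ee_pos: [0.4976, 0.0646, 0.2203]
eef_rot: [2.538, 0.001, 2.198]
force: [-0.1, -0.5, -0.5]
grip_width: 0.0097
grip_force: 12.0
```

Run:
```python
from h import *
o,R=state()
plan([(.45,-.2,.36),(.2,-.5,.42),(-.14,-.62,.42)],tw=76,v=.95,q=1)
```

```text
t 12.55 p [0.4976 0.0646 0.2203] z [ 0.46   0.332 -0.823] tilt 34.57 az 0.626 y [0.667 0.483 0.567] q [-0.17 -0.07  2.01  0.58  0.83 -1.11] F [-0.1 -0.5 -0.5]
[{"dp": [-0.6, -0.3, -0.7], "twist": 0.7}, {"dp": [-0.6, -0.2, -0.7], "twist": 0.7}, {"dp": [-0.6, -0.2, -0.7], "twist": 0.7}, {"dp": [-0.6, -0.1, -0.7], "twist": 0.7}, {"dp": [-0.6, -0.2, -0.7], "twist": 0.7}, {"dp": [-0.6, -0.1, -0.7], "twist": 0.7}, {"dp": [-0.7, -0.0, -0.7], "twist": 0.7}, {"dp": [-0.6, -0.1, -0.7], "twist": 0.7}, {"dp": [-0.4, -0.5, -0.6], "twist": 0.7}, {"dp": [-0.5, -0.5, -0.6], "twist": 0.7}, {"dp": [-0.5, -0.4, -0.6], "twist": 0.7}, {"dp": [-0.5, -0.4, -0.6], "twist": 0.7}]
[{"dp": [-0.5, -0.4, -0.6], "twist": 0.7}, {"dp": [-0.6, -0.4, -0.6], "twist": 0.7}, {"dp": [-0.6, -0.4, -0.6], "twist": 0.7}, {"dp": [-0.5, -0.3, -0.6], "twist": 0.7}, {"dp": [-0.6, -0.3, -0.6], "twist": 0.7}, {"dp": [-0.7, -0.3, -0.6], "twist": 0.7}, {"dp": [-0.6, -0.2, -0.6], "twist": 0.7}, {"dp": [-0.4, -0.6, -0.5], "twist": 0.7}, {"dp": [-0.4, -0.6, -0.5], "twist": 0.7}, {"dp": [-0.5, -0.6, -0.5], "twist": 0.7}, {"dp": [-0.5, -0.6, -0.5], "twist": 0.7}, {"dp": [-0.6, -0.5, -0.5], "twist": 0.7}]
[{"dp": [-0.5, -0.5, -0.5], "twist": 0.7}, {"dp": [-0.6, -0.5, -0.5], "twist": 0.7}, {"dp": [-0.6, -0.5, -0.4], "twist": 0.7}, {"dp": [-0.6, -0.4, -0.5], "twist": 0.7}, {"dp": [-0.7, -0.4, -0.5], "twist": 0.7}]
end [-0.1406 -0.6197  0.4183] [ 3.036 -0.595  0.813]
```

step_arm --deltas '[{"dp": [-0.6, -0.2, -0.7], "twist": 0.7}, {"dp": [-0.6, -0.2, -0.7], "twist": 0.7}, {"dp": [-0.6, -0.2, -0.7], "twist": 0.7}, {"dp": [-0.6, -0.1, -0.7], "twist": 0.7}, {"dp": [-0.6, -0.2, -0.7], "twist": 0.7}, {"dp": [-0.6, -0.1, -0.7], "twist": 0.7}, {"dp": [-0.7, 0, -0.7], "twist": 0.7}, {"dp": [-0.6, -0.1, -0.7], "twist": 0.7}, {"dp": [-0.4, -0.5, -0.6], "twist": 0.7}, {"dp": [-0.5, -0.5, -0.6], "twist": 0.7}, {"dp": [-0.5, -0.4, -0.6], "twist": 0.7}, {"dp": [-0.5, -0.4, -0.6], "twist": 0.7}]'

```text
time_s: 13.75
ee_pos: [0.3628, -0.3073, 0.3835]
eef_rot: [2.621, -0.321, 1.695]
force: [0.5, -0.3, -2.3]
grip_width: 0.01
grip_force: 12.0
```

step_arm --deltas '[{"dp": [-0.5, -0.4, -0.6], "twist": 0.7}, {"dp": [-0.6, -0.4, -0.6], "twist": 0.7}, {"dp": [-0.6, -0.4, -0.6], "twist": 0.7}, {"dp": [-0.5, -0.3, -0.6], "twist": 0.7}, {"dp": [-0.6, -0.3, -0.6], "twist": 0.7}, {"dp": [-0.7, -0.3, -0.6], "twist": 0.7}, {"dp": [-0.6, -0.2, -0.6], "twist": 0.7}, {"dp": [-0.4, -0.6, -0.5], "twist": 0.7}, {"dp": [-0.4, -0.6, -0.5], "twist": 0.7}, {"dp": [-0.5, -0.6, -0.5], "twist": 0.7}, {"dp": [-0.5, -0.6, -0.5], "twist": 0.7}, {"dp": [-0.6, -0.5, -0.5], "twist": 0.7}]'

```text
time_s: 14.95
ee_pos: [0.0308, -0.5597, 0.4211]
eef_rot: [2.881, -0.552, 1.096]
force: [0.1, -0.7, -0.7]
grip_width: 0.01
grip_force: 12.0
```

step_arm --deltas '[{"dp": [-0.5, -0.5, -0.5], "twist": 0.7}, {"dp": [-0.6, -0.5, -0.5], "twist": 0.7}, {"dp": [-0.6, -0.5, -0.4], "twist": 0.7}, {"dp": [-0.6, -0.4, -0.5], "twist": 0.7}, {"dp": [-0.7, -0.4, -0.5], "twist": 0.7}]'

```text
time_s: 15.45
ee_pos: [-0.134, -0.6153, 0.4192]
eef_rot: [3.032, -0.596, 0.818]
force: [-0.3, -0.6, -0.0]
grip_width: 0.01
grip_force: 12.0
```

Run:
```python
from h import *
o,R=state();print(R.round(3),o["grip_width"])
```

```text
t 15.45 p [-0.134  -0.6153  0.4192] z [ 0.461  0.332 -0.823] tilt 34.64 az 0.625 y [ 0.683 -0.725  0.09 ] q [-1.97  0.88  0.26  0.5   2.47 -0.86] F [-0.3 -0.6 -0. ]
[[ 0.566  0.683  0.461]
 [ 0.604 -0.725  0.332]
 [ 0.561  0.09  -0.823]] 0.009991699618057077
```

step_arm --deltas '[{"dp": [-0.5, 0.65, -0.85], "twist": 0}, {"dp": [-0.5, 0.65, -0.85], "twist": 0}, {"dp": [-0.5, 0.65, -0.85], "twist": 0}, {"dp": [-0.5, 0.65, -0.85], "twist": 0}, {"dp": [-0.5, 0.65, -0.85], "twist": 0}, {"dp": [-0.5, 0.65, -0.85], "twist": 0}]'

```text
time_s: 16.05
ee_pos: [-0.1162, -0.6497, 0.4174]
eef_rot: [2.947, -0.517, 0.809]
force: [1.0, -0.4, -1.7]
grip_width: 0.0098
grip_force: 12.0
```

```bash
cat >> h.py <<'E'
def push(az,up,k=1.15):
    o,R=state();d=np.array([np.cos(az),np.sin(az),up]);d*=k/np.linalg.norm(d)
    d=R.T@d;d/=max(1,abs(d).max());print("push dp",d.round(2));return o,R
RY=-.70
def rk(o,R,ry=None):
    a=math.radians(25);ry=RY if ry is None else ry
    S=fr(ry)@np.array([[np.cos(a),0,-np.sin(a)],[0,1,0],[np.sin(a),0,np.cos(a)]])
    d=-S[:,2]-R[:,2];print("need dz",d.round(3),"az",np.arctan2(d[1],d[0]).round(2),"mag",np.linalg.norm(d).round(3),"M",(R.T@S).round(3).tolist());return S
E
python3 - <<'E'
from h import *
o,R=push(-1.8,.4);rk(o,R)
E
```

```text
t 16.05 p [-0.1162 -0.6497  0.4174] z [ 0.474  0.217 -0.853] tilt 31.44 az 0.43 y [ 0.644 -0.746  0.168] q [-1.95  0.88  0.24  0.54  2.36 -0.82] F [ 1.  -0.4 -1.7]
push dp [-0.59  0.69 -0.71]
need dz [-0.151 -0.49  -0.053] az -1.87 mag 0.515 M [[0.258, 0.868, 0.425], [0.953, -0.156, -0.259], [-0.159, 0.472, -0.867]]
```

step_arm --deltas '[{"dp": [-0.7, 0.7, -0.7], "twist": 0.1}, {"dp": [-0.7, 0.7, -0.7], "twist": 0.1}, {"dp": [-0.7, 0.7, -0.7], "twist": 0.1}, {"dp": [-0.7, 0.7, -0.65], "twist": 0.1}, {"dp": [-0.7, 0.7, -0.65], "twist": 0.1}, {"dp": [-0.7, 0.75, -0.6], "twist": 0.1}, {"dp": [-0.7, 0.75, -0.6], "twist": 0.1}, {"dp": [-0.7, 0.75, -0.6], "twist": 0.1}, {"dp": [-0.7, 0.75, -0.5], "twist": 0.1}, {"dp": [-0.7, 0.75, -0.5], "twist": 0.1}]'

```text
time_s: 17.05
ee_pos: [-0.1252, -0.73, 0.3711]
eef_rot: [2.824, -0.393, 0.691]
force: [0.8, -0.5, -0.2]
grip_width: 0.0099
grip_force: 12.0
```

Run:
```python
from h import *
o,R=push(-1.9,.4);rk(o,R)
```

```text
t 17.05 p [-0.1252 -0.73    0.3711] z [ 0.479 -0.009 -0.878] tilt 28.64 az -0.02 y [ 0.513 -0.808  0.289] q [-1.96  0.94  0.24  0.54  2.09 -0.77] F [ 0.8 -0.5 -0.2]
push dp [-0.68  0.76 -0.53]
need dz [-0.156 -0.263 -0.029] az -2.11 mag 0.307 M [[0.312, 0.909, 0.277], [0.95, -0.288, -0.124], [-0.033, 0.302, -0.953]]
```

Run:
```python
from h import *
push(-2.5,.4,1.3)
```

```text
t 17.05 p [-0.1252 -0.73    0.3711] z [ 0.479 -0.009 -0.878] tilt 28.64 az -0.02 y [ 0.513 -0.808  0.289] q [-1.96  0.94  0.24  0.54  2.09 -0.77] F [ 0.8 -0.5 -0.2]
push dp [-0.93  0.23 -0.88]
```

step_arm --deltas '[{"dp": [-0.9, 0.2, -0.9], "twist": 0.2}, {"dp": [-0.9, 0.2, -0.9], "twist": 0.2}, {"dp": [-0.9, 0.3, -0.8], "twist": 0.2}, {"dp": [-0.9, 0.3, -0.8], "twist": 0.2}, {"dp": [-0.9, 0.3, -0.8], "twist": 0.2}, {"dp": [-0.9, 0.3, -0.8], "twist": 0.2}, {"dp": [-0.9, 0.3, -0.8], "twist": 0.2}, {"dp": [-0.9, 0.3, -0.8], "twist": 0.2}]'

```text
time_s: 17.85
ee_pos: [-0.2999, -0.6909, 0.3857]
eef_rot: [2.74, -0.312, 0.53]
force: [-0.0, 0.6, -1.2]
grip_width: 0.01
grip_force: 12.0
```

Run:
```python
from h import *
o,R=push(-2.3,.4,1.3);rk(o,R)
```

```text
t 17.85 p [-0.2999 -0.6909  0.3857] z [ 0.441 -0.195 -0.876] tilt 28.84 az -0.416 y [ 0.362 -0.855  0.372] q [-2.2   0.92  0.24  0.56  2.04 -0.85] F [-0.   0.6 -1.2]
push dp [-0.95  0.66 -0.6 ]
need dz [-0.118 -0.077 -0.03 ] az -2.56 mag 0.144 M [[0.418, 0.897, 0.143], [0.907, -0.421, -0.012], [0.049, 0.135, -0.99]]
```

step_arm --deltas '[{"dp": [-0.95, 0.2, -0.8], "twist": -0.5}, {"dp": [-0.95, 0.2, -0.8], "twist": -0.5}, {"dp": [-1, 0.2, -0.7], "twist": -0.7}, {"dp": [-1, 0.2, -0.7], "twist": -0.7}, {"dp": [-1, 0.2, -0.7], "twist": -0.7}, {"dp": [-1, 0.2, -0.7], "twist": -0.7}]'

```text
time_s: 18.45
ee_pos: [-0.4088, -0.6527, 0.3944]
eef_rot: [2.62, -0.079, 0.716]
force: [0.2, 1.2, -1.2]
grip_width: 0.01
grip_force: 12.0
```

Run:
```python
from h import *
o,R=push(-2.6,.4,1.3);rk(o,R)
```

```text
t 18.45 p [-0.4088 -0.6527  0.3944] z [ 0.379 -0.331 -0.864] tilt 30.22 az -0.718 y [ 0.539 -0.68   0.497] q [-2.36  0.91  0.24  0.58  1.97 -1.24] F [ 0.2  1.2 -1.2]
push dp [-1.    0.09 -0.53]
need dz [-0.056  0.059 -0.042] az 2.33 mag 0.091 M [[0.173, 0.985, 0.007], [0.981, -0.173, 0.091], [0.091, -0.009, -0.996]]
```

Run:
```python
from h import *
o,R=state()
plan([(0,-.58,.38),(.36,-.34,.36)],tw=-10,v=1.1,q=1)
```

```text
t 18.45 p [-0.4088 -0.6527  0.3944] z [ 0.379 -0.331 -0.864] tilt 30.22 az -0.718 y [ 0.539 -0.68   0.497] q [-2.36  0.91  0.24  0.58  1.97 -1.24] F [ 0.2  1.2 -1.2]
[{"dp": [0.9, 0.4, 0.4], "twist": -0.1}, {"dp": [0.9, 0.4, 0.3], "twist": -0.1}, {"dp": [0.8, 0.4, 0.4], "twist": -0.1}, {"dp": [0.9, 0.5, 0.3], "twist": -0.1}, {"dp": [0.9, 0.4, 0.4], "twist": -0.1}, {"dp": [0.9, 0.4, 0.3], "twist": -0.1}, {"dp": [0.8, 0.5, 0.4], "twist": -0.1}, {"dp": [0.9, 0.4, 0.4], "twist": -0.1}, {"dp": [0.9, 0.5, 0.3], "twist": -0.1}, {"dp": [0.8, 0.5, 0.4], "twist": -0.1}, {"dp": [1.0, 0.1, 0.2], "twist": -0.1}, {"dp": [1.0, 0.1, 0.2], "twist": -0.1}]
[{"dp": [1.0, 0.2, 0.1], "twist": -0.1}, {"dp": [1.0, 0.1, 0.2], "twist": -0.1}, {"dp": [1.0, 0.2, 0.2], "twist": -0.1}, {"dp": [1.0, 0.1, 0.2], "twist": -0.1}, {"dp": [1.0, 0.2, 0.2], "twist": -0.1}, {"dp": [1.0, 0.2, 0.2], "twist": -0.1}, {"dp": [1.0, 0.2, 0.2], "twist": -0.1}, {"dp": [1.0, 0.2, 0.1], "twist": -0.1}]
end [ 0.3449 -0.3566  0.3614] [ 2.614 -0.009  0.837]
```

step_arm --deltas '[{"dp": [0.9, 0.4, 0.4], "twist": -0.1}, {"dp": [0.9, 0.4, 0.3], "twist": -0.1}, {"dp": [0.8, 0.4, 0.4], "twist": -0.1}, {"dp": [0.9, 0.5, 0.3], "twist": -0.1}, {"dp": [0.9, 0.4, 0.4], "twist": -0.1}, {"dp": [0.9, 0.4, 0.3], "twist": -0.1}, {"dp": [0.8, 0.5, 0.4], "twist": -0.1}, {"dp": [0.9, 0.4, 0.4], "twist": -0.1}, {"dp": [0.9, 0.5, 0.3], "twist": -0.1}, {"dp": [0.8, 0.5, 0.4], "twist": -0.1}, {"dp": [1.0, 0.1, 0.2], "twist": -0.1}, {"dp": [1.0, 0.1, 0.2], "twist": -0.1}]'

```text
time_s: 19.65
ee_pos: [0.0473, -0.5437, 0.3785]
eef_rot: [2.614, -0.041, 0.785]
force: [0.4, -0.9, -1.0]
grip_width: 0.0094
grip_force: 12.0
```

step_arm --deltas '[{"dp": [1.0, 0.2, 0.1], "twist": -0.1}, {"dp": [1.0, 0.1, 0.2], "twist": -0.1}, {"dp": [1.0, 0.2, 0.2], "twist": -0.1}, {"dp": [1.0, 0.1, 0.2], "twist": -0.1}, {"dp": [1.0, 0.2, 0.2], "twist": -0.1}, {"dp": [1.0, 0.2, 0.2], "twist": -0.1}, {"dp": [1.0, 0.2, 0.2], "twist": -0.1}, {"dp": [1.0, 0.2, 0.1], "twist": -0.1}]'

```text
time_s: 20.45
ee_pos: [0.3243, -0.3654, 0.368]
eef_rot: [2.612, -0.013, 0.832]
force: [-0.4, -0.7, -1.1]
grip_width: 0.01
grip_force: 12.0
```

Run:
```python
from h import *
o,R=push(2.44,0,1.2);rk(o,R)
```

```text
t 20.45 p [ 0.3243 -0.3654  0.368 ] z [ 0.381 -0.332 -0.863] tilt 30.36 az -0.716 y [ 0.634 -0.586  0.505] q [-1.   -0.23  1.78  0.16  1.08 -0.3 ] F [-0.4 -0.7 -1.1]
push dp [-0.04 -1.   -0.59]
need dz [-0.058  0.059 -0.043] az 2.35 mag 0.094 M [[0.04, 0.999, -0.004], [0.995, -0.04, 0.094], [0.093, -0.008, -0.996]]
```

step_arm --deltas '[{"dp": [0, -0.9, -0.3], "twist": 0}, {"dp": [0, -0.9, -0.3], "twist": 0}, {"dp": [0, -0.9, -0.3], "twist": 0}, {"dp": [0, -0.9, -0.3], "twist": 0}, {"dp": [0, -0.9, -0.3], "twist": -0.3}, {"dp": [0, -0.9, -0.3], "twist": -0.3}]'

```text
time_s: 21.05
ee_pos: [0.1626, -0.2257, 0.321]
eef_rot: [2.62, 0.004, 0.873]
force: [12.2, -13.7, 23.4]
grip_width: 0.0101
grip_force: 11.9
```

Run:
```python
from h import *
o,R=push(2.44,0,1.2);rk(o,R)
```

```text
t 21.05 p [ 0.1626 -0.2257  0.321 ] z [ 0.379 -0.322 -0.867] tilt 29.86 az -0.704 y [ 0.666 -0.556  0.498] q [-1.41 -0.79  2.19  0.34  1.34 -0.72] F [ 12.2 -13.7  23.4]
push dp [ 0.   -1.   -0.57]
need dz [-0.056  0.05  -0.039] az 2.41 mag 0.085 M [[-0.004, 1.0, -0.002], [0.996, 0.004, 0.085], [0.085, -0.002, -0.996]]
```

step_arm --deltas '[{"dp": [0, -0.8, -0.4], "twist": 0}, {"dp": [0, -0.8, -0.4], "twist": 0}, {"dp": [0, -0.8, -0.4], "twist": 0}, {"dp": [0, -0.8, -0.4], "twist": 0}]'

```text
time_s: 21.45
ee_pos: [0.0723, -0.2223, 0.3225]
eef_rot: [2.657, -0.027, 0.888]
force: [-0.0, -0.1, -1.0]
grip_width: 0.0101
grip_force: 12.0
```

Run:
```python
from h import *
o,R=push(2.44,0,1.2);rk(o,R)
```

```text
t 21.45 p [ 0.0723 -0.2223  0.3225] z [ 0.376 -0.276 -0.884] tilt 27.81 az -0.632 y [ 0.678 -0.568  0.466] q [-2.01 -0.79  2.18  0.48  1.65 -1.26] F [-0.  -0.1 -1. ]
push dp [ 0.02 -1.   -0.53]
need dz [-0.053  0.003 -0.022] az 3.08 mag 0.058 M [[-0.004, 0.999, 0.032], [0.999, 0.002, 0.048], [0.048, 0.032, -0.998]]
```

Run:
```python
from h import *
o,R=state()
plan([(.577,-.185,.285)],v=1.1,q=2)
```

```text
t 21.45 p [ 0.0723 -0.2223  0.3225] z [ 0.376 -0.276 -0.884] tilt 27.81 az -0.632 y [ 0.678 -0.568  0.466] q [-2.01 -0.79  2.18  0.48  1.65 -1.26] F [-0.  -0.1 -1. ]
[{"dp": [0.72, 0.63, 0.44], "twist": 0.0}, {"dp": [0.72, 0.64, 0.45], "twist": 0.0}, {"dp": [0.72, 0.63, 0.44], "twist": 0.0}, {"dp": [0.73, 0.63, 0.44], "twist": 0.0}, {"dp": [0.72, 0.63, 0.45], "twist": 0.0}, {"dp": [0.72, 0.64, 0.44], "twist": 0.0}, {"dp": [0.72, 0.63, 0.45], "twist": 0.0}, {"dp": [0.72, 0.63, 0.44], "twist": 0.0}, {"dp": [0.72, 0.63, 0.44], "twist": 0.0}, {"dp": [0.73, 0.64, 0.45], "twist": 0.0}, {"dp": [0.72, 0.63, 0.44], "twist": 0.0}, {"dp": [0.72, 0.63, 0.44], "twist": 0.0}]
end [ 0.5769 -0.1849  0.2851] [ 2.657 -0.027  0.888]
```

step_arm --deltas '[{"dp": [0.72, 0.63, 0.44], "twist": 0}, {"dp": [0.72, 0.63, 0.44], "twist": 0}, {"dp": [0.72, 0.63, 0.44], "twist": 0}, {"dp": [0.72, 0.63, 0.44], "twist": 0}, {"dp": [0.72, 0.63, 0.44], "twist": 0}, {"dp": [0.72, 0.63, 0.44], "twist": 0}, {"dp": [0.72, 0.63, 0.44], "twist": 0}, {"dp": [0.72, 0.63, 0.44], "twist": 0}, {"dp": [0.72, 0.63, 0.44], "twist": 0}, {"dp": [0.72, 0.63, 0.44], "twist": 0}, {"dp": [0.5, 0.4, 0.3], "twist": 0}, {"dp": [0, 0, 0], "twist": 0}]'

```text
time_s: 22.65
ee_pos: [0.4106, -0.2049, 0.2903]
eef_rot: [2.682, -0.031, 0.882]
force: [-0.2, 0.6, -1.3]
grip_width: 0.0099
grip_force: 12.0
```

```bash
cat >> h.py <<'E'
def wrist(k):
    o,R=state();T=np.eye(4);T[:3,:3]=R;T[:3,3]=o["ee_pos"]
    im,d=ctrl.camera("wrist");c=ctrl.get_calibration("wrist")
    np.savez(f"pics/w{k}.npz",im=im,d=d,T=T);cv2.imwrite(f"pics/w{k}.png",im[:,:,::-1])
    return im,cloud("wrist",d,T@c["hand_eye"],c),o,R
E
python3 - <<'E'
from h import *
im,W,o,R=wrist(2);rk(o,R)
P=W.reshape(-1,3);m=np.isfinite(P[:,0])&(np.hypot(P[:,0]-.613,P[:,1]+.215)<.17)
P=P[m]
B=P[(P[:,2]>.006)&(P[:,2]<.02)];print(len(B),cv2.minAreaRect((B[:,:2]*1000).astype(np.float32)))
S=P[(P[:,2]>.03)&(P[:,2]<.115)];Q=(S-[.613,-.215,0])@fr(-.70)
for z in(.04,.06,.075,.09,.105):
    h=Q[abs(Q[:,2]-z)<.006];hh=np.histogram(h[:,0],np.arange(-.12,.121,.006))[0];print(z,hh.tolist())
E
```

```text
t 22.65 p [ 0.4106 -0.2049  0.2903] z [ 0.36  -0.261 -0.896] tilt 26.41 az -0.627 y [ 0.683 -0.58   0.444] q [-0.51 -0.24  1.94 -0.06  0.98  0.21] F [-0.2  0.6 -1.3]
need dz [-0.037 -0.011 -0.011] az -2.84 mag 0.04 M [[0.003, 0.999, 0.033], [1.0, -0.003, 0.023], [0.023, 0.033, -0.999]]
7520 ((608.5110473632812, -216.1852264404297), (150.1800079345703, 216.36668395996094), 50.32275390625)
0.04 [0, 0, 0, 0, 0, 0, 0, 0, 0, 0, 0, 0, 0, 1, 7, 8, 14, 76, 0, 0, 0, 0, 0, 0, 0, 0, 0, 128, 12, 0, 0, 94, 6, 0, 0, 0, 0, 0, 0, 0]
0.06 [0, 0, 0, 0, 0, 0, 0, 0, 0, 0, 0, 0, 5, 11, 11, 92, 0, 0, 0, 0, 0, 0, 0, 0, 0, 75, 88, 0, 1, 35, 134, 0, 0, 0, 0, 0, 0, 0, 0, 0]
0.075 [0, 0, 0, 0, 0, 0, 0, 0, 0, 0, 7, 42, 78, 168, 30, 1, 0, 0, 0, 0, 0, 0, 0, 0, 93, 87, 37, 65, 151, 126, 0, 0, 0, 0, 0, 0, 0, 0, 0, 0]
0.09 [0, 0, 0, 0, 0, 0, 0, 0, 0, 6, 0, 0, 0, 477, 298, 0, 0, 0, 0, 0, 0, 0, 0, 0, 2, 0, 0, 0, 471, 212, 0, 0, 0, 0, 0, 0, 0, 0, 0, 0]
0.105 [0, 0, 0, 0, 0, 0, 0, 514, 269, 37, 0, 0, 0, 0, 0, 0, 0, 0, 0, 0, 0, 0, 466, 141, 9, 0, 0, 0, 0, 0, 0, 0, 0, 0, 0, 0, 0, 0, 0, 0]
```

View pics/w2.png

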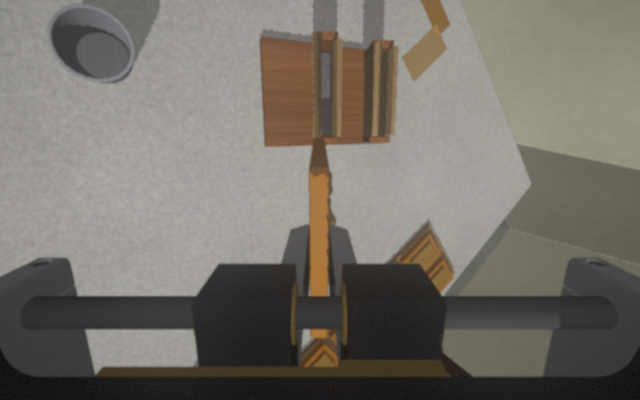

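```bash
cat > rack.py <<'E'
from h import *
def fit(k):
    z=np.load(f"pics/w{k}.npz");c=ctrl.get_calibration("wrist");W=cloud("wrist",z["d"],z["T"]@c["hand_eye"],c)
    P=W.reshape(-1,3);P=P[np.isfinite(P[:,0])&(np.hypot(P[:,0]-.613,P[:,1]+.215)<.17)]
    print("table z",np.median(P[abs(P[:,2])<.006,2]).round(4),"board",np.median(P[(P[:,2]>.007)&(P[:,2]<.02),2]).round(4))
    for ry in(-.70,-.69,-.68):
        Q=(P-[.611,-.216,0])@fr(ry);B=Q[(Q[:,2]>.007)&(Q[:,2]<.02)]
        e=[]
        for y in np.arange(-.06,.061,.02):
            m=abs(B[:,1]-y)<.01;e.append(B[m,0].min() if m.any() else np.nan)
        f=[];g=[]
        for x in np.arange(-.1,.101,.02):
            m=abs(B[:,0]-x)<.01
            if m.sum()>20: f.append(B[m,1].min());g.append(B[m,1].max())
        # slat lips: top band per y
        h=[]
        for nm,x0,z0 in(("fl",.05,.09),("rl",.015,.105),("fn",-.04,.09),("rn",-.075,.105)):
            m=(abs(Q[:,0]-x0)<.013)&(abs(Q[:,2]-z0)<.007)
            q=Q[m];a=np.polyfit(q[:,1],q[:,0],1) if len(q)>20 else [0,0]
            h.append((nm,len(q),np.round(a,4).tolist(),np.percentile(q[:,1],[1,99]).round(3).tolist(),np.percentile(q[:,2],99).round(4)))
        print(ry,"xmin",np.round(e,3),"ymin",np.round(f,3),"ymax",np.round(g,3));print(h)
import sys;fit(sys.argv[1])
E
python3 rack.py 2
```

```text
table z -0.0022 board 0.0098
-0.7 xmin [-0.11  -0.11  -0.109 -0.11  -0.11  -0.11  -0.11 ] ymin [-0.077 -0.077 -0.076 -0.077 -0.077 -0.075 -0.076] ymax [0.072 0.073 0.072 0.072 0.073 0.073 0.073]
[('fl', 722, [-0.0066, 0.0542], [-0.061, 0.057], np.float64(0.0945)), ('rl', 644, [-0.0082, 0.0179], [-0.06, 0.057], np.float64(0.1052)), ('fn', 820, [-0.0064, -0.0354], [-0.061, 0.057], np.float64(0.0947)), ('rn', 879, [-0.0067, -0.071], [-0.06, 0.056], np.float64(0.1054))]
-0.69 xmin [-0.11 -0.11 -0.11 -0.11 -0.11 -0.11 -0.11] ymin [-0.076 -0.076 -0.076 -0.076 -0.077 -0.076 -0.076] ymax [0.073 0.074 0.073 0.073 0.073 0.073 0.072]
[('fl', 722, [0.0034, 0.0542], [-0.062, 0.057], np.float64(0.0945)), ('rl', 644, [0.0017, 0.0179], [-0.06, 0.057], np.float64(0.1052)), ('fn', 820, [0.0035, -0.0354], [-0.06, 0.057], np.float64(0.0947)), ('rn', 879, [0.0032, -0.071], [-0.06, 0.057], np.float64(0.1054))]
-0.68 xmin [-0.111 -0.11  -0.11  -0.11  -0.11  -0.109 -0.109] ymin [-0.075 -0.076 -0.075 -0.076 -0.077 -0.076 -0.077] ymax [0.074 0.074 0.073 0.073 0.073 0.073 0.072]
[('fl', 722, [0.0133, 0.0542], [-0.062, 0.056], np.float64(0.0945)), ('rl', 644, [0.0116, 0.0179], [-0.06, 0.057], np.float64(0.1052)), ('fn', 820, [0.0135, -0.0354], [-0.06, 0.057], np.float64(0.0947)), ('rn', 879, [0.0131, -0.071], [-0.059, 0.058], np.float64(0.1054))]
```

```bash
cat >> h.py <<'E'
RY=-.693
C=np.array([.6097,-.2175,0]);a25=math.radians(25)
SL=fr(RY)@np.array([[np.cos(a25),0,-np.sin(a25)],[0,1,0],[np.sin(a25),0,np.cos(a25)]])
MO={"far":C+fr(RY)@[.045,0,.08],"near":C+fr(RY)@[-.045,0,.08]}
def edge(o,R,which,L=.1076):
    e=SL.T@(o["ee_pos"]+L*R[:,2]-MO[which]);print("edge in slot",e.round(4),"grip",round(o["grip_width"],4),round(o["grip_force"],1),"Fslot",(SL.T@o["force"]).round(1));return e
def tcp(R,which,x,y,z,L=.1076): return MO[which]+SL@[x,y,z]-L*R[:,2]
E
python3 - <<'E'
from h import *
o,R=state();edge(o,R,"far")
plan([tcp(R,"far",0,0,.08)],v=.95)
E
```

```text
t 22.7 p [ 0.4093 -0.2052  0.2907] z [ 0.36  -0.261 -0.896] tilt 26.42 az -0.628 y [ 0.683 -0.58   0.444] q [-0.52 -0.24  1.94 -0.06  0.98  0.2 ] F [ 0.4 -1.3 -1.4]
edge in slot [-0.0961 -0.1154  0.1709] grip 0.0098 12.0 Fslot [ 0.4 -0.8 -1.8]
[{"dp": [0.57, 0.46, 0.48], "twist": 0.0}, {"dp": [0.57, 0.47, 0.49], "twist": 0.0}, {"dp": [0.56, 0.46, 0.48], "twist": 0.0}, {"dp": [0.57, 0.46, 0.48], "twist": 0.0}, {"dp": [0.57, 0.47, 0.48], "twist": 0.0}]
end [ 0.5796 -0.1965  0.249 ] [ 2.681 -0.03   0.882]
```

step_arm --deltas '[{"dp": [0.57, 0.46, 0.48], "twist": 0}, {"dp": [0.57, 0.46, 0.48], "twist": 0}, {"dp": [0.57, 0.46, 0.48], "twist": 0}, {"dp": [0.57, 0.46, 0.48], "twist": 0}, {"dp": [0.57, 0.46, 0.48], "twist": 0}, {"dp": [0, 0, 0], "twist": 0}]'

```text
time_s: 23.3
ee_pos: [0.5796, -0.1968, 0.2483]
eef_rot: [2.682, -0.03, 0.88]
force: [-0.2, 0.3, -2.1]
grip_width: 0.0095
grip_force: 12.0
```

```bash
python3 - <<'E'
from h import *
im,W,o,R=wrist(3);e=edge(o,R,"far");rk(o,R)
plan([tcp(R,"far",0,0,.045)],v=.6)
E
python3 rack.py 3 | sed -n '1p;4,5p'
```

```text
t 23.3 p [ 0.5796 -0.1968  0.2483] z [ 0.359 -0.262 -0.896] tilt 26.38 az -0.63 y [ 0.682 -0.581  0.443] q [-0.33  0.17  1.64 -0.17  0.89  0.45] F [-0.2  0.3 -2.1]
edge in slot [-0.0001 -0.0003  0.0793] grip 0.0095 12.0 Fslot [-1.2  0.1 -1.7]
need dz [-0.034 -0.008 -0.01 ] az -2.91 mag 0.036 M [[0.011, 1.0, 0.028], [1.0, -0.011, 0.023], [0.023, 0.028, -0.999]]
[{"dp": [0.0, -0.0, 0.44], "twist": 0.0}, {"dp": [0.0, -0.01, 0.45], "twist": 0.0}]
end [ 0.5909 -0.206   0.217 ] [ 2.682 -0.03   0.88 ]
table z -0.0021 board 0.0099
[('fl', 402, [-0.0466, 0.0567], [-0.037, 0.058], np.float64(0.0947)), ('rl', 737, [0.0201, 0.0179], [-0.044, 0.057], np.float64(0.1054)), ('fn', 943, [-0.0073, -0.0348], [-0.06, 0.057], np.float64(0.0949)), ('rn', 1463, [-0.0081, -0.0699], [-0.06, 0.056], np.float64(0.1054))]
-0.69 xmin [-0.11  -0.11  -0.11  -0.109 -0.109 -0.109 -0.109] ymin [-0.077 -0.077 -0.076  0.058 -0.063 -0.076 -0.076 -0.076 -0.076  0.057
```

View pics/w3.png

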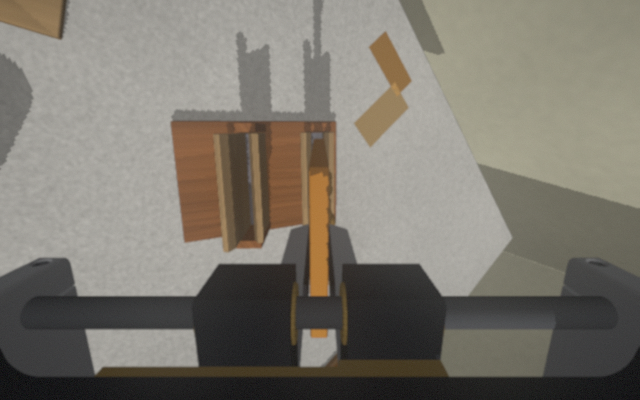

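step_arm --deltas '[{"dp": [-0.01, -0.01, 0.4], "twist": 0}, {"dp": [-0.01, -0.01, 0.4], "twist": 0}, {"dp": [-0.01, -0.01, 0.4], "twist": 0}, {"dp": [-0.01, -0.01, 0.35], "twist": 0}, {"dp": [0, 0, 0], "twist": 0}]'

```text
time_s: 23.85
ee_pos: [0.5986, -0.2134, 0.1914]
eef_rot: [2.682, -0.03, 0.88]
force: [0.1, -1.1, -1.5]
grip_width: 0.0102
grip_force: 12.0
```

Run:
```python
from h import *
o,R=state();e=edge(o,R,"far")
```

```text
t 23.85 p [ 0.5986 -0.2134  0.1914] z [ 0.359 -0.262 -0.896] tilt 26.37 az -0.631 y [ 0.682 -0.581  0.443] q [-0.35  0.28  1.65 -0.18  0.78  0.45] F [ 0.1 -1.1 -1.5]
edge in slot [-0.0013 -0.001   0.0172] grip 0.0102 12.0 Fslot [ 0.1 -0.8 -1.7]
```

step_arm --deltas '[{"dp": [0, 0.02, 0.25], "twist": 0}, {"dp": [0, 0, 0.25], "twist": 0}, {"dp": [0, 0, 0.25], "twist": 0}, {"dp": [0, 0, 0.15], "twist": 0}, {"dp": [0, 0, 0], "twist": 0}]'

```text
time_s: 24.35
ee_pos: [0.6124, -0.2228, 0.1604]
eef_rot: [2.682, -0.03, 0.88]
force: [-0.4, -0.3, -1.2]
grip_width: 0.0098
grip_force: 12.0
```

Run:
```python
from h import *
o,R=state();e=edge(o,R,"far")
```

```text
t 24.35 p [ 0.6124 -0.2228  0.1604] z [ 0.359 -0.262 -0.896] tilt 26.41 az -0.63 y [ 0.682 -0.581  0.444] q [-0.35  0.34  1.64 -0.18  0.72  0.45] F [-0.4 -0.3 -1.2]
edge in slot [ 0.0007  0.0006 -0.0179] grip 0.0098 12.0 Fslot [-0.7 -0.5 -1. ]
```

Now feel for the rail in 2 mm rows.

step_arm --deltas '[{"dp": [0, 0, 0.06], "twist": 0}, {"dp": [0, 0, 0.06], "twist": 0}, {"dp": [0, 0, 0.06], "twist": 0}, {"dp": [0, 0, 0.06], "twist": 0}, {"dp": [0, 0, 0.04], "twist": 0}, {"dp": [0, 0, 0.04], "twist": 0}]'

```text
time_s: 24.95
ee_pos: [0.6171, -0.2261, 0.15]
eef_rot: [2.68, -0.03, 0.88]
force: [0.6, 0.3, -0.7]
grip_width: 0.0097
grip_force: 12.0
```

step_arm --deltas '[{"dp": [0, 0, 0.04], "twist": 0}, {"dp": [0, 0, 0.04], "twist": 0}, {"dp": [0, 0, 0.04], "twist": 0}, {"dp": [0, 0, 0.04], "twist": 0}]'

```text
time_s: 25.35
ee_pos: [0.6195, -0.2278, 0.1443]
eef_rot: [2.68, -0.03, 0.88]
force: [0.2, 0.2, -1.3]
grip_width: 0.0097
grip_force: 12.0
```

step_arm --deltas '[{"dp": [0, 0, 0.04], "twist": 0}, {"dp": [0, 0, 0.04], "twist": 0}, {"dp": [0, 0, 0.04], "twist": 0}]'

```text
time_s: 25.65
ee_pos: [0.6212, -0.2291, 0.14]
eef_rot: [2.68, -0.031, 0.88]
force: [-0.2, 0.3, -1.5]
grip_width: 0.01
grip_force: 12.0
```

step_arm --deltas '[{"dp": [0, 0, 0.04], "twist": 0}, {"dp": [0, 0, 0.04], "twist": 0}, {"dp": [0, 0, 0.04], "twist": 0}]'

```text
time_s: 25.95
ee_pos: [0.6229, -0.2304, 0.1357]
eef_rot: [2.68, -0.03, 0.88]
force: [0.2, 0.1, -1.5]
grip_width: 0.0098
grip_force: 12.0
```

step_arm --deltas '[{"dp": [0, 0, 0.04], "twist": 0}, {"dp": [0, 0, 0.04], "twist": 0}, {"dp": [0, 0, 0.04], "twist": 0}]'

```text
time_s: 26.25
ee_pos: [0.6246, -0.2316, 0.1314]
eef_rot: [2.68, -0.03, 0.88]
force: [0.7, -0.5, -1.9]
grip_width: 0.0097
grip_force: 12.0
```

step_arm --deltas '[{"dp": [0, 0, 0.04], "twist": 0}, {"dp": [0, 0, 0.04], "twist": 0}]'

```text
time_s: 26.45
ee_pos: [0.6259, -0.2324, 0.1288]
eef_rot: [2.68, -0.031, 0.881]
force: [-2.6, 2.8, 3.9]
grip_width: 0.0099
grip_force: 12.0
```

Run:
```python
from h import *
o,R=state();e=edge(o,R,"far")
```

```text
t 26.45 p [ 0.6259 -0.2324  0.1288] z [ 0.361 -0.263 -0.895] tilt 26.51 az -0.629 y [ 0.682 -0.581  0.445] q [-0.36  0.41  1.63 -0.19  0.66  0.46] F [-2.6  2.8  3.9]
edge in slot [ 0.0025  0.002  -0.0535] grip 0.0099 12.0 Fslot [-1.8  0.5  5.1]
```

step_arm --deltas '[{"dp": [0, 0, -0.02], "twist": 0}, {"dp": [0, 0, 0], "twist": 0}]' --squeeze 4

```text
time_s: 26.65
ee_pos: [0.6255, -0.2321, 0.1296]
eef_rot: [2.68, -0.031, 0.881]
force: [-0.7, 0.9, -0.9]
grip_width: 0.0101
grip_force: 4.0
```

step_arm --deltas '[{"dp": [0, 0, 0], "twist": 0}, {"dp": [0, 0, 0], "twist": 0}]' --gripper -0.74

```text
time_s: 26.85
ee_pos: [0.6255, -0.2323, 0.1294]
eef_rot: [2.68, -0.03, 0.88]
force: [-1.0, 0.2, -0.3]
grip_width: 0.0122
grip_force: 0.2
```

step_arm --deltas '[{"dp": [0, 0, 0], "twist": 0}, {"dp": [0, 0, 0], "twist": 0}]' --gripper -0.64

```text
time_s: 27.05
ee_pos: [0.6255, -0.2323, 0.1294]
eef_rot: [2.68, -0.03, 0.88]
force: [0.5, 0.4, 0.3]
grip_width: 0.0168
grip_force: 0.0
```

step_arm --deltas '[{"dp": [0, 0, 0], "twist": 0}, {"dp": [0, 0, 0], "twist": 0}]' --gripper -0.54

```text
time_s: 27.25
ee_pos: [0.6255, -0.2322, 0.1294]
eef_rot: [2.68, -0.03, 0.88]
force: [-0.9, 0.2, 0.2]
grip_width: 0.0214
grip_force: 0.0
```

step_arm --deltas '[{"dp": [0, 0, 0], "twist": 0}, {"dp": [0, 0, 0], "twist": 0}]' --gripper -0.1

```text
time_s: 27.45
ee_pos: [0.6255, -0.2322, 0.1294]
eef_rot: [2.68, -0.03, 0.88]
force: [0.5, 0.7, -0.3]
grip_width: 0.0345
grip_force: 0.0
```

Run:
```python
from h import *
im,W,o,R=wrist(4);e=edge(o,R,"far")
Q=(W.reshape(-1,3)-MO["far"])@SL
hsv=cv2.cvtColor(im,cv2.COLOR_RGB2HSV).reshape(-1,3)
m=np.isfinite(Q[:,0])&(abs(Q[:,0])<.03)&(abs(Q[:,1])<.07)&(Q[:,2]>.05)&(Q[:,2]<.1)
for z in(.06,.07,.08,.09):
    q=Q[m&(abs(Q[:,2]-z)<.005)];print(z,len(q),np.percentile(q[:,0],[2,50,98]).round(4) if len(q)>5 else "",np.percentile(q[:,1],[1,99]).round(4) if len(q)>5 else "")
```

```text
t 27.45 p [ 0.6255 -0.2322  0.1294] z [ 0.361 -0.263 -0.895] tilt 26.5 az -0.629 y [ 0.682 -0.581  0.445] q [-0.36  0.41  1.63 -0.19  0.66  0.46] F [ 0.5  0.7 -0.3]
edge in slot [ 0.0023  0.0019 -0.0529] grip 0.0345 0.0 Fslot [-0.2  0.8 -0.2]
0.06 288 [-0.0286 -0.004   0.0257] [-0.0096  0.0572]
0.07 382 [-0.0293 -0.0025  0.0268] [-0.0093  0.0573]
0.08 3302 [-0.0254 -0.0025  0.0223] [-0.0238  0.0567]
0.09 513 [-0.0293  0.015   0.0263] [-0.0101  0.0071]
```

View pics/w4.png

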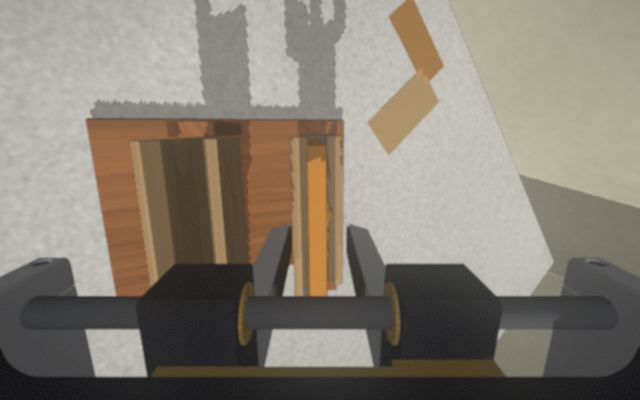

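step_arm --deltas '[{"dp": [0, 0, -0.3], "twist": 0}, {"dp": [0, 0, -0.6], "twist": 0}, {"dp": [0, 0, -0.8], "twist": 0}, {"dp": [0, 0, -0.8], "twist": 0}]'

```text
time_s: 27.9
ee_pos: [0.5886, -0.2054, 0.2205]
eef_rot: [2.68, -0.031, 0.88]
force: [-0.6, 0.4, 0.7]
grip_width: 0.0426
grip_force: 0.0
```

Run:
```python
from h import *
o,R=state()
plan([(.42,.12,.36),(.12,.66,.40)],tw=-76,v=1.15,q=1)
```

```text
t 27.9 p [ 0.5886 -0.2054  0.2205] z [ 0.361 -0.262 -0.895] tilt 26.5 az -0.629 y [ 0.682 -0.581  0.445] q [-0.34  0.22  1.65 -0.17  0.83  0.45] F [-0.6  0.4  0.7]
[{"dp": [0.4, -0.7, -0.8], "twist": -0.8}, {"dp": [0.5, -0.6, -0.7], "twist": -0.8}, {"dp": [0.4, -0.6, -0.8], "twist": -0.8}, {"dp": [0.6, -0.6, -0.7], "twist": -0.8}, {"dp": [0.5, -0.6, -0.8], "twist": -0.8}, {"dp": [0.6, -0.5, -0.7], "twist": -0.8}, {"dp": [0.6, -0.5, -0.8], "twist": -0.8}, {"dp": [0.6, -0.5, -0.7], "twist": -0.8}, {"dp": [0.7, -0.4, -0.8], "twist": -0.8}, {"dp": [0.8, -0.6, -0.5], "twist": -0.8}, {"dp": [0.8, -0.6, -0.5], "twist": -0.8}, {"dp": [0.8, -0.5, -0.5], "twist": -0.8}]
[{"dp": [0.9, -0.4, -0.5], "twist": -0.8}, {"dp": [0.9, -0.4, -0.5], "twist": -0.8}, {"dp": [0.9, -0.3, -0.5], "twist": -0.8}, {"dp": [1.0, -0.3, -0.6], "twist": -0.8}, {"dp": [0.9, -0.3, -0.5], "twist": -0.8}, {"dp": [1.0, -0.2, -0.5], "twist": -0.8}, {"dp": [0.9, -0.1, -0.5], "twist": -0.8}, {"dp": [1.0, -0.1, -0.5], "twist": -0.8}, {"dp": [1.0, -0.0, -0.5], "twist": -0.8}, {"dp": [1.0, 0.0, -0.5], "twist": -0.8}, {"dp": [1.0, 0.1, -0.5], "twist": -0.8}]
end [0.1203 0.6614 0.3987] [2.97  0.432 2.12 ]
```

step_arm --deltas '[{"dp": [0.4, -0.6, -0.8], "twist": -0.8}, {"dp": [0.5, -0.6, -0.7], "twist": -0.8}, {"dp": [0.4, -0.6, -0.8], "twist": -0.8}, {"dp": [0.6, -0.6, -0.7], "twist": -0.8}, {"dp": [0.5, -0.6, -0.8], "twist": -0.8}, {"dp": [0.6, -0.5, -0.7], "twist": -0.8}, {"dp": [0.6, -0.5, -0.8], "twist": -0.8}, {"dp": [0.6, -0.5, -0.7], "twist": -0.8}, {"dp": [0.7, -0.4, -0.8], "twist": -0.8}, {"dp": [0.8, -0.6, -0.5], "twist": -0.8}, {"dp": [0.8, -0.6, -0.5], "twist": -0.8}, {"dp": [0.8, -0.5, -0.5], "twist": -0.8}]'

```text
time_s: 29.1
ee_pos: [0.3556, 0.2322, 0.3691]
eef_rot: [2.751, 0.255, 1.495]
force: [1.9, 0.3, -0.2]
grip_width: 0.0424
grip_force: 0.0
```

step_arm --deltas '[{"dp": [0.9, -0.4, -0.5], "twist": -0.8}, {"dp": [0.9, -0.4, -0.5], "twist": -0.8}, {"dp": [0.9, -0.3, -0.5], "twist": -0.8}, {"dp": [1.0, -0.3, -0.6], "twist": -0.8}, {"dp": [0.9, -0.3, -0.5], "twist": -0.8}, {"dp": [1.0, -0.2, -0.5], "twist": -0.8}, {"dp": [0.9, -0.1, -0.5], "twist": -0.8}, {"dp": [1.0, -0.1, -0.5], "twist": -0.8}, {"dp": [1.0, 0, -0.5], "twist": -0.8}, {"dp": [1.0, 0, -0.5], "twist": -0.8}, {"dp": [1.0, 0.1, -0.5], "twist": -0.8}]'

```text
time_s: 30.2
ee_pos: [0.1276, 0.6504, 0.3996]
eef_rot: [2.965, 0.429, 2.108]
force: [0.5, -0.2, -0.5]
grip_width: 0.0424
grip_force: 0.0
```

```bash
cat >> h.py <<'E'
def ek(o,R):
    d=-EA[:,2]-R[:,2];print("need dz",d.round(3),"az",np.arctan2(d[1],d[0]).round(2),"mag",np.linalg.norm(d).round(3),"M",(R.T@EA).round(3).tolist())
E
python3 - <<'E'
from h import *
o,R=push(1.45,.4,1.2);ek(o,R)
E
```

```text
t 30.2 p [0.1276 0.6504 0.3996] z [ 0.361 -0.262 -0.895] tilt 26.49 az -0.628 y [0.808 0.567 0.16 ] q [ 1.48  0.73  0.51 -0.46  2.1   0.71] F [ 0.5 -0.2 -0.5]
push dp [ 0.62  0.81 -0.64]
need dz [0.102 0.6   0.076] az 1.4 mag 0.613 M [[-0.17, 0.905, -0.389], [0.9, -0.018, -0.435], [-0.401, -0.424, -0.812]]
```

step_arm --deltas '[{"dp": [0.65, 0.7, -0.7], "twist": 0}, {"dp": [0.65, 0.7, -0.7], "twist": 0}, {"dp": [0.65, 0.7, -0.7], "twist": 0}, {"dp": [0.65, 0.7, -0.7], "twist": 0}, {"dp": [0.65, 0.7, -0.7], "twist": 0}, {"dp": [0.65, 0.7, -0.7], "twist": 0}, {"dp": [0.65, 0.75, -0.6], "twist": 0}, {"dp": [0.65, 0.75, -0.6], "twist": 0}, {"dp": [0.65, 0.75, -0.6], "twist": 0}, {"dp": [0.65, 0.75, -0.6], "twist": 0}]'

```text
time_s: 31.2
ee_pos: [0.1208, 0.7316, 0.4103]
eef_rot: [2.803, 0.299, 2.142]
force: [0.4, 0.4, 0.0]
grip_width: 0.0423
grip_force: 0.0
```

Run:
```python
from h import *
o,R=push(1.45,.4,1.2);ek(o,R)
```

```text
t 31.2 p [0.1208 0.7316 0.4103] z [ 0.43  -0.054 -0.901] tilt 25.66 az -0.125 y [0.74  0.592 0.317] q [ 1.52  0.88  0.24 -0.5   2.01  0.67] F [0.4 0.4 0. ]
push dp [ 0.69  0.9  -0.4 ]
need dz [0.034 0.392 0.082] az 1.48 mag 0.402 M [[-0.123, 0.954, -0.273], [0.958, 0.042, -0.283], [-0.259, -0.297, -0.919]]
```

step_arm --deltas '[{"dp": [0.8, 0.8, -0.5], "twist": 0}, {"dp": [0.8, 0.8, -0.5], "twist": 0}, {"dp": [0.8, 0.8, -0.5], "twist": 0}, {"dp": [0.8, 0.8, -0.4], "twist": 0}, {"dp": [0.8, 0.8, -0.4], "twist": 0}, {"dp": [0.8, 0.8, -0.4], "twist": 0.1}, {"dp": [0.8, 0.85, -0.3], "twist": 0.1}, {"dp": [0.8, 0.85, -0.3], "twist": 0.1}, {"dp": [0.8, 0.85, -0.3], "twist": 0.1}, {"dp": [0.8, 0.85, -0.2], "twist": 0.1}]'

```text
time_s: 32.2
ee_pos: [0.1135, 0.8142, 0.4029]
eef_rot: [2.607, 0.121, 2.188]
force: [-0.9, -0.2, -0.2]
grip_width: 0.0421
grip_force: 0.0
```

Run:
```python
from h import *
o,R=push(1.6,.4,1.2);ek(o,R)
```

```text
t 32.2 p [0.1135 0.8142 0.4029] z [ 0.476  0.21  -0.854] tilt 31.32 az 0.416 y [0.666 0.548 0.506] q [ 1.54  0.9   0.24 -0.5   1.73  0.74] F [-0.9 -0.2 -0.2]
push dp [ 0.87  0.81 -0.16]
need dz [-0.012  0.128  0.035] az 1.66 mag 0.133 M [[-0.059, 0.993, -0.106], [0.996, 0.05, -0.08], [-0.074, -0.11, -0.991]]
```

step_arm --deltas '[{"dp": [1, 0.7, -0.2], "twist": 0.1}, {"dp": [1, 0.7, -0.2], "twist": 0.1}, {"dp": [1, 0.7, -0.1], "twist": 0.1}, {"dp": [1, 0.7, -0.1], "twist": 0.1}, {"dp": [1, 0.7, 0], "twist": 0.1}]'

```text
time_s: 32.7
ee_pos: [0.0848, 0.8637, 0.3882]
eef_rot: [2.51, 0.017, 2.215]
force: [-0.2, -0.8, 0.8]
grip_width: 0.0423
grip_force: 0.0
```

Run:
```python
from h import *
o,R=state();ek(o,R)
plan([EA@[.4875,-.113,-.07]],tw=1,v=1.1)
```

```text
t 32.7 p [0.0848 0.8637 0.3882] z [ 0.48   0.344 -0.807] tilt 36.21 az 0.622 y [0.639 0.493 0.591] q [ 1.58  0.94  0.24 -0.51  1.57  0.83] F [-0.2 -0.8  0.8]
need dz [-0.017 -0.006 -0.012] az -2.79 mag 0.022 M [[-0.021, 1.0, -0.005], [1.0, 0.022, 0.021], [0.021, -0.005, -1.0]]
[{"dp": [-1.0, -0.31, 0.08], "twist": 0.01}, {"dp": [-1.0, -0.32, 0.08], "twist": 0.01}, {"dp": [-1.0, -0.31, 0.07], "twist": 0.01}, {"dp": [-1.0, -0.31, 0.08], "twist": 0.01}, {"dp": [-1.0, -0.31, 0.08], "twist": 0.01}, {"dp": [-1.0, -0.31, 0.08], "twist": 0.01}, {"dp": [-1.0, -0.31, 0.08], "twist": 0.01}, {"dp": [-1.0, -0.3, 0.07], "twist": 0.01}, {"dp": [-1.0, -0.31, 0.08], "twist": 0.01}, {"dp": [-1.0, -0.31, 0.08], "twist": 0.01}, {"dp": [-1.0, -0.3, 0.08], "twist": 0.01}, {"dp": [-1.0, -0.31, 0.08], "twist": 0.01}]
[{"dp": [-1.0, -0.3, 0.07], "twist": 0.01}, {"dp": [-1.0, -0.31, 0.08], "twist": 0.01}, {"dp": [-1.0, -0.3, 0.08], "twist": 0.01}, {"dp": [-1.0, -0.3, 0.08], "twist": 0.01}, {"dp": [-1.0, -0.3, 0.08], "twist": 0.01}, {"dp": [-1.0, -0.3, 0.07], "twist": 0.01}]
end [0.3995 0.1977 0.2221] [2.51  0.009 2.205]
```

step_arm --deltas '[{"dp": [-1, -0.31, 0.08], "twist": 0.02}, {"dp": [-1, -0.31, 0.08], "twist": 0.02}, {"dp": [-1, -0.31, 0.08], "twist": 0.02}, {"dp": [-1, -0.31, 0.08], "twist": 0.02}, {"dp": [-1, -0.31, 0.08], "twist": 0.02}, {"dp": [-1, -0.31, 0.08], "twist": 0.02}, {"dp": [-1, -0.31, 0.08], "twist": 0.02}, {"dp": [-1, -0.31, 0.08], "twist": 0.02}, {"dp": [-1, -0.31, 0.08], "twist": 0.02}, {"dp": [-1, -0.31, 0.08], "twist": 0.02}, {"dp": [-1, -0.31, 0.08], "twist": 0.02}, {"dp": [-1, -0.31, 0.08], "twist": 0.02}]'

```text
time_s: 33.9
ee_pos: [0.2775, 0.4602, 0.2897]
eef_rot: [2.507, 0.01, 2.202]
force: [0.4, 0.3, 0.5]
grip_width: 0.0421
grip_force: 0.0
```

Run:
```python
from h import *
o,R=state();ek(o,R);print((EA.T@o["ee_pos"]).round(4))
plan([EA@[.4875,-.113,-.095]],v=1.1)
```

```text
t 33.9 p [0.2775 0.4602 0.2897] z [ 0.483  0.343 -0.806] tilt 36.34 az 0.617 y [0.647 0.48  0.592] q [ 1.1  -0.08  1.87 -0.39  0.81  0.65] F [0.4 0.3 0.5]
need dz [-0.02  -0.005 -0.014] az -2.89 mag 0.025 M [[-0.007, 1.0, -0.008], [1.0, 0.007, 0.023], [0.023, -0.008, -1.0]]
[ 0.572   0.2084 -0.0468]
[{"dp": [-1.0, -0.27, 0.15], "twist": 0.0}, {"dp": [-1.0, -0.28, 0.15], "twist": 0.0}, {"dp": [-1.0, -0.27, 0.16], "twist": 0.0}, {"dp": [-1.0, -0.28, 0.15], "twist": 0.0}, {"dp": [-1.0, -0.27, 0.15], "twist": 0.0}, {"dp": [-1.0, -0.28, 0.15], "twist": 0.0}, {"dp": [-1.0, -0.27, 0.15], "twist": 0.0}, {"dp": [-1.0, -0.28, 0.16], "twist": 0.0}]
end [0.433  0.1764 0.2016] [2.507 0.01  2.202]
```

step_arm --deltas '[{"dp": [-1, -0.27, 0.15], "twist": 0}, {"dp": [-1, -0.27, 0.15], "twist": 0}, {"dp": [-1, -0.27, 0.15], "twist": 0}, {"dp": [-1, -0.27, 0.15], "twist": 0}, {"dp": [-1, -0.27, 0.15], "twist": 0}, {"dp": [-1, -0.27, 0.15], "twist": 0}, {"dp": [-1, -0.27, 0.15], "twist": 0}, {"dp": [-0.9, -0.27, 0.15], "twist": 0}, {"dp": [0, 0, 0], "twist": 0}]'

```text
time_s: 34.8
ee_pos: [0.4324, 0.1776, 0.2027]
eef_rot: [2.509, 0.012, 2.196]
force: [0.0, -0.3, 0.6]
grip_width: 0.0422
grip_force: 0.0
```

Run:
```python
from h import *
im,W,o,R=wrist(5);print((EA.T@o["ee_pos"]).round(4))
Q=W.reshape(-1,3)@EA
m=np.isfinite(Q[:,0])&(Q[:,1]>-.178)&(Q[:,1]<-.048)&(abs(Q[:,0]-.493)<.012)&(Q[:,2]>-.2)&(Q[:,2]<-.13)
I=Q[m];print(len(I),"x",np.percentile(I[:,0],[5,50,95]).round(4),"y",np.percentile(I[:,1],[1,99]).round(4),"z",np.percentile(I[:,2],[1,99]).round(4))
plan([EA@[.4875,-.113,-.177]],v=.6)
```

```text
t 34.8 p [0.4324 0.1776 0.2027] z [ 0.485  0.338 -0.807] tilt 36.24 az 0.609 y [0.65  0.478 0.591] q [ 0.16 -0.2   2.18  0.45  0.63 -0.77] F [ 0.  -0.3  0.6]
[ 0.4881 -0.1113 -0.0944]
1473 x [0.4822 0.4876 0.4959] y [-0.1497 -0.0746] z [-0.1997 -0.1444]
[{"dp": [-0.01, -0.02, 0.52], "twist": 0.0}, {"dp": [-0.02, -0.02, 0.52], "twist": 0.0}, {"dp": [-0.01, -0.02, 0.51], "twist": 0.0}, {"dp": [-0.02, -0.02, 0.52], "twist": 0.0}]
end [0.4712 0.2037 0.1346] [2.509 0.011 2.197]
```

step_arm --deltas '[{"dp": [-0.01, -0.02, 0.5], "twist": 0}, {"dp": [-0.01, -0.02, 0.5], "twist": 0}, {"dp": [-0.01, -0.02, 0.5], "twist": 0}, {"dp": [-0.01, -0.02, 0.5], "twist": 0}, {"dp": [0, 0, 0.05], "twist": 0}]'

```text
time_s: 35.35
ee_pos: [0.4687, 0.2076, 0.1342]
eef_rot: [2.511, 0.01, 2.203]
force: [-0.5, 0.5, 0.1]
grip_width: 0.0425
grip_force: 0.0
```

step_arm --deltas '[{"dp": [0, 0, 0], "twist": 0}, {"dp": [0, 0, 0], "twist": 0}, {"dp": [0, 0, 0], "twist": 0}, {"dp": [0, 0, 0], "twist": 0}, {"dp": [0, 0, 0], "twist": 0}, {"dp": [0, 0, 0], "twist": 0}]' --gripper -1 --squeeze 12

```text
time_s: 35.95
ee_pos: [0.4699, 0.2062, 0.1364]
eef_rot: [2.507, 0.012, 2.201]
force: [-0.4, 0.3, 7.5]
grip_width: 0.0099
grip_force: 12.0
```

Run:
```python
from h import *
o,R=state();print((EA.T@o["ee_pos"]).round(4),o["grip_width"],o["grip_force"])
```

```text
t 35.95 p [0.4699 0.2062 0.1364] z [ 0.484  0.341 -0.805] tilt 36.35 az 0.614 y [0.647 0.48  0.593] q [ 0.22  0.03  2.15  0.58  0.42 -0.88] F [-0.4  0.3  7.5]
[ 0.4888 -0.1102 -0.1757] 0.009864251367774123 11.985176056623459
```

step_arm --deltas '[{"dp": [0, 0, -0.1], "twist": 0}, {"dp": [0, 0, -0.3], "twist": 0}, {"dp": [0, 0, -0.6], "twist": 0}, {"dp": [0, 0, -0.7], "twist": 0}, {"dp": [0, 0, -0.7], "twist": 0}]'

```text
time_s: 36.45
ee_pos: [0.4222, 0.1729, 0.2135]
eef_rot: [2.51, 0.011, 2.201]
force: [0.2, 0.7, -0.7]
grip_width: 0.0096
grip_force: 12.0
```

Run:
```python
from h import *
o,R=state();print(o["grip_width"])
plan([(.46,-.05,.34),(.25,-.47,.42),(-.3,-.56,.42)],tw=86,v=1.1,q=1)
```

```text
t 36.45 p [0.4222 0.1729 0.2135] z [ 0.482  0.341 -0.807] tilt 36.2 az 0.615 y [0.648 0.481 0.59 ] q [ 0.15 -0.24  2.19  0.44  0.67 -0.76] F [ 0.2  0.7 -0.7]
0.009638212700060779
[{"dp": [-0.8, -0.0, -0.7], "twist": 0.7}, {"dp": [-0.9, -0.0, -0.6], "twist": 0.7}, {"dp": [-0.8, 0.0, -0.7], "twist": 0.7}, {"dp": [-0.9, 0.1, -0.7], "twist": 0.7}, {"dp": [-0.8, 0.2, -0.6], "twist": 0.7}, {"dp": [-0.9, 0.1, -0.7], "twist": 0.7}, {"dp": [-0.6, -0.5, -0.7], "twist": 0.7}, {"dp": [-0.7, -0.4, -0.7], "twist": 0.7}, {"dp": [-0.7, -0.4, -0.7], "twist": 0.7}, {"dp": [-0.7, -0.4, -0.7], "twist": 0.7}, {"dp": [-0.8, -0.4, -0.7], "twist": 0.7}, {"dp": [-0.8, -0.3, -0.7], "twist": 0.7}]
[{"dp": [-0.7, -0.3, -0.7], "twist": 0.7}, {"dp": [-0.8, -0.2, -0.7], "twist": 0.7}, {"dp": [-0.8, -0.2, -0.7], "twist": 0.7}, {"dp": [-0.8, -0.2, -0.7], "twist": 0.7}, {"dp": [-0.8, -0.1, -0.7], "twist": 0.7}, {"dp": [-0.3, -0.9, -0.6], "twist": 0.7}, {"dp": [-0.3, -0.8, -0.6], "twist": 0.7}, {"dp": [-0.3, -0.9, -0.5], "twist": 0.7}, {"dp": [-0.4, -0.8, -0.6], "twist": 0.7}, {"dp": [-0.4, -0.8, -0.6], "twist": 0.7}, {"dp": [-0.4, -0.8, -0.5], "twist": 0.7}, {"dp": [-0.5, -0.8, -0.6], "twist": 0.7}]
[{"dp": [-0.5, -0.7, -0.6], "twist": 0.7}, {"dp": [-0.6, -0.8, -0.5], "twist": 0.7}, {"dp": [-0.6, -0.6, -0.6], "twist": 0.7}, {"dp": [-0.6, -0.7, -0.6], "twist": 0.7}, {"dp": [-0.7, -0.6, -0.5], "twist": 0.7}, {"dp": [-0.6, -0.6, -0.6], "twist": 0.7}]
end [-0.2979 -0.5598  0.4204] [ 3.052 -0.626  0.768]
```

step_arm --deltas '[{"dp": [-0.8, 0, -0.7], "twist": 0.7}, {"dp": [-0.9, 0, -0.7], "twist": 0.7}, {"dp": [-0.8, 0, -0.7], "twist": 0.7}, {"dp": [-0.9, 0.1, -0.7], "twist": 0.7}, {"dp": [-0.8, 0.2, -0.6], "twist": 0.7}, {"dp": [-0.9, 0.1, -0.7], "twist": 0.7}, {"dp": [-0.6, -0.5, -0.7], "twist": 0.7}, {"dp": [-0.7, -0.4, -0.7], "twist": 0.7}, {"dp": [-0.7, -0.4, -0.7], "twist": 0.7}, {"dp": [-0.7, -0.4, -0.7], "twist": 0.7}, {"dp": [-0.8, -0.4, -0.7], "twist": 0.7}, {"dp": [-0.8, -0.3, -0.7], "twist": 0.7}]'

```text
time_s: 37.65
ee_pos: [0.3432, -0.2831, 0.3852]
eef_rot: [2.589, -0.325, 1.708]
force: [1.3, 0.6, -0.7]
grip_width: 0.0098
grip_force: 12.0
```

step_arm --deltas '[{"dp": [-0.7, -0.3, -0.7], "twist": 0.7}, {"dp": [-0.8, -0.2, -0.7], "twist": 0.7}, {"dp": [-0.8, -0.2, -0.7], "twist": 0.7}, {"dp": [-0.8, -0.2, -0.7], "twist": 0.7}, {"dp": [-0.8, -0.1, -0.7], "twist": 0.7}, {"dp": [-0.3, -0.9, -0.6], "twist": 0.7}, {"dp": [-0.3, -0.8, -0.6], "twist": 0.7}, {"dp": [-0.3, -0.9, -0.5], "twist": 0.7}, {"dp": [-0.4, -0.8, -0.6], "twist": 0.7}, {"dp": [-0.4, -0.8, -0.6], "twist": 0.7}, {"dp": [-0.4, -0.8, -0.5], "twist": 0.7}, {"dp": [-0.5, -0.8, -0.6], "twist": 0.7}]'

```text
time_s: 38.85
ee_pos: [-0.0491, -0.5191, 0.4215]
eef_rot: [2.855, -0.573, 1.114]
force: [-0.3, -0.8, -0.2]
grip_width: 0.0101
grip_force: 12.0
```

step_arm --deltas '[{"dp": [-0.5, -0.7, -0.6], "twist": 0.7}, {"dp": [-0.6, -0.8, -0.5], "twist": 0.7}, {"dp": [-0.6, -0.6, -0.6], "twist": 0.7}, {"dp": [-0.6, -0.7, -0.6], "twist": 0.7}, {"dp": [-0.7, -0.6, -0.5], "twist": 0.7}, {"dp": [-0.6, -0.6, -0.6], "twist": 0.7}]'

```text
time_s: 39.45
ee_pos: [-0.2819, -0.5461, 0.4112]
eef_rot: [3.043, -0.628, 0.778]
force: [2.6, 2.4, 8.3]
grip_width: 0.0099
grip_force: 12.0
```

Run:
```python
from h import *
o,R=push(-2.1,.4,1.2);rk(o,R);print(o["grip_width"])
```

```text
t 39.45 p [-0.2819 -0.5461  0.4112] z [ 0.486  0.34  -0.805] tilt 36.35 az 0.611 y [ 0.657 -0.75   0.08 ] q [-2.19  0.91  0.23  0.37  2.57 -1.11] F [2.6 2.4 8.3]
push dp [-0.61  0.39 -0.96]
need dz [-0.16  -0.61  -0.101] az -1.83 mag 0.639 M [[0.321, 0.805, 0.498], [0.926, -0.157, -0.344], [-0.199, 0.572, -0.796]]
0.009900353415742793
```

step_arm --deltas '[{"dp": [-0.6, 0.45, -0.9], "twist": 0}, {"dp": [-0.6, 0.45, -0.9], "twist": 0}, {"dp": [-0.6, 0.45, -0.9], "twist": 0}, {"dp": [-0.6, 0.45, -0.9], "twist": 0}, {"dp": [-0.6, 0.45, -0.9], "twist": 0}, {"dp": [-0.6, 0.5, -0.9], "twist": 0}, {"dp": [-0.6, 0.5, -0.9], "twist": 0}, {"dp": [-0.6, 0.5, -0.9], "twist": 0}, {"dp": [-0.6, 0.5, -0.85], "twist": 0}, {"dp": [-0.6, 0.5, -0.85], "twist": 0}]'

```text
time_s: 40.45
ee_pos: [-0.2695, -0.6015, 0.3997]
eef_rot: [2.948, -0.471, 0.755]
force: [0.9, 0.5, -1.7]
grip_width: 0.0102
grip_force: 12.0
```

Run:
```python
from h import *
o,R=push(-2.1,.4,1.2);rk(o,R);print(o["grip_width"])
```

```text
t 40.45 p [-0.2695 -0.6015  0.3997] z [ 0.456  0.165 -0.875] tilt 29.01 az 0.348 y [ 0.609 -0.774  0.171] q [-2.17  0.9   0.24  0.43  2.38 -1.05] F [ 0.9  0.5 -1.7]
push dp [-0.75  0.48 -0.81]
need dz [-0.131 -0.435 -0.032] az -1.86 mag 0.456 M [[0.29, 0.884, 0.365], [0.945, -0.206, -0.252], [-0.147, 0.418, -0.896]]
0.010224786822156764
```

step_arm --deltas '[{"dp": [-0.8, 0.4, -0.85], "twist": 0}, {"dp": [-0.8, 0.4, -0.85], "twist": 0}, {"dp": [-0.8, 0.4, -0.85], "twist": 0}, {"dp": [-0.8, 0.45, -0.8], "twist": 0}, {"dp": [-0.8, 0.45, -0.8], "twist": 0}, {"dp": [-0.8, 0.45, -0.8], "twist": 0}, {"dp": [-0.85, 0.45, -0.75], "twist": 0}, {"dp": [-0.85, 0.45, -0.75], "twist": 0}, {"dp": [-0.85, 0.45, -0.75], "twist": 0}, {"dp": [-0.85, 0.45, -0.7], "twist": 0}, {"dp": [-0.85, 0.45, -0.7], "twist": 0}, {"dp": [-0.85, 0.45, -0.7], "twist": 0}]'

```text
time_s: 41.65
ee_pos: [-0.3293, -0.6472, 0.3871]
eef_rot: [2.817, -0.246, 0.692]
force: [-0.4, -0.0, -0.7]
grip_width: 0.01
grip_force: 12.0
```

Run:
```python
from h import *
o,R=push(-2.2,.4,1.2);rk(o,R)
```

```text
t 41.65 p [-0.3293 -0.6472  0.3871] z [ 0.381 -0.098 -0.919] tilt 23.18 az -0.251 y [ 0.545 -0.78   0.309] q [-2.23  0.9   0.24  0.44  2.13 -1.1 ] F [-0.4 -0.  -0.7]
push dp [-0.94  0.48 -0.57]
need dz [-0.056 -0.172  0.013] az -1.89 mag 0.181 M [[0.266, 0.953, 0.145], [0.962, -0.252, -0.108], [-0.066, 0.168, -0.984]]
```

step_arm --deltas '[{"dp": [-0.9, 0.5, -0.6], "twist": -0.4}, {"dp": [-0.9, 0.5, -0.6], "twist": -0.4}, {"dp": [-0.9, 0.5, -0.6], "twist": -0.4}, {"dp": [-0.9, 0.5, -0.6], "twist": -0.4}, {"dp": [-0.9, 0.45, -0.5], "twist": -0.4}, {"dp": [-0.9, 0.45, -0.5], "twist": -0.4}, {"dp": [-0.9, 0.45, -0.5], "twist": -0.4}]'

```text
time_s: 42.35
ee_pos: [-0.3443, -0.6855, 0.3998]
eef_rot: [2.722, -0.028, 0.819]
force: [-0.9, 0.8, -0.8]
grip_width: 0.0098
grip_force: 12.0
```

Run:
```python
from h import *
o,R=push(-2.2,.4,1.2);rk(o,R)
plan([(0,-.58,.38),(.35,-.32,.33)],tw=-5,v=1.15,q=1)
```

```text
t 42.35 p [-0.3443 -0.6855  0.3998] z [ 0.315 -0.26  -0.913] tilt 24.09 az -0.689 y [ 0.659 -0.632  0.407] q [-2.23  0.89  0.24  0.46  1.97 -1.28] F [-0.9  0.8 -0.8]
push dp [-1.    0.29 -0.35]
need dz [ 0.01  -0.01   0.007] az -0.79 mag 0.016 M [[0.065, 0.998, 0.0], [0.998, -0.065, -0.016], [-0.016, 0.001, -1.0]]
[{"dp": [1.0, 0.5, 0.3], "twist": -0.1}, {"dp": [0.9, 0.5, 0.3], "twist": -0.1}, {"dp": [1.0, 0.4, 0.3], "twist": -0.1}, {"dp": [1.0, 0.5, 0.3], "twist": -0.1}, {"dp": [0.9, 0.5, 0.3], "twist": -0.1}, {"dp": [1.0, 0.6, 0.4], "twist": -0.1}, {"dp": [0.9, 0.5, 0.3], "twist": -0.1}, {"dp": [1.0, 0.5, 0.3], "twist": -0.1}, {"dp": [1.0, 0.2, 0.2], "twist": -0.1}, {"dp": [1.0, 0.2, 0.2], "twist": -0.1}, {"dp": [1.0, 0.1, 0.2], "twist": -0.1}, {"dp": [1.0, 0.2, 0.3], "twist": -0.1}]
[{"dp": [1.0, 0.2, 0.2], "twist": -0.1}, {"dp": [1.0, 0.3, 0.2], "twist": -0.1}, {"dp": [1.0, 0.2, 0.2], "twist": -0.1}, {"dp": [1.0, 0.2, 0.2], "twist": -0.1}, {"dp": [1.0, 0.2, 0.3], "twist": -0.1}, {"dp": [1.0, 0.3, 0.2], "twist": -0.1}]
end [ 0.3376 -0.3374  0.3301] [2.722 0.023 0.934]
```

step_arm --deltas '[{"dp": [1.0, 0.5, 0.3], "twist": -0.1}, {"dp": [0.9, 0.5, 0.3], "twist": -0.1}, {"dp": [1.0, 0.4, 0.3], "twist": -0.1}, {"dp": [1.0, 0.5, 0.3], "twist": -0.1}, {"dp": [0.9, 0.5, 0.3], "twist": -0.1}, {"dp": [1.0, 0.6, 0.4], "twist": -0.1}, {"dp": [0.9, 0.5, 0.3], "twist": -0.1}, {"dp": [1.0, 0.5, 0.3], "twist": -0.1}, {"dp": [1.0, 0.2, 0.2], "twist": -0.1}, {"dp": [1.0, 0.2, 0.2], "twist": 0}, {"dp": [1.0, 0.1, 0.2], "twist": 0}, {"dp": [1.0, 0.2, 0.3], "twist": 0}]'

```text
time_s: 43.55
ee_pos: [0.1087, -0.4947, 0.3641]
eef_rot: [2.719, -0.004, 0.871]
force: [0.4, -0.2, -1.1]
grip_width: 0.0097
grip_force: 12.0
```

step_arm --deltas '[{"dp": [1.0, 0.2, 0.2], "twist": 0}, {"dp": [1.0, 0.3, 0.2], "twist": 0}, {"dp": [1.0, 0.2, 0.2], "twist": 0}, {"dp": [1.0, 0.2, 0.2], "twist": 0}, {"dp": [1.0, 0.2, 0.3], "twist": 0}, {"dp": [1.0, 0.3, 0.2], "twist": 0}]'

```text
time_s: 44.15
ee_pos: [0.3189, -0.3574, 0.3407]
eef_rot: [2.718, -0.006, 0.872]
force: [0.3, -0.7, -0.8]
grip_width: 0.0102
grip_force: 12.0
```

Run:
```python
from h import *
o,R=state();rk(o,R);edge(o,R,"near",.1083)
plan([tcp(R,"near",0,0.002,.08,.1083)],v=1)
```

```text
t 44.15 p [ 0.3189 -0.3574  0.3407] z [ 0.318 -0.26  -0.912] tilt 24.25 az -0.686 y [ 0.696 -0.589  0.411] q [-0.99 -0.19  1.78  0.13  1.15 -0.32] F [ 0.3 -0.7 -0.8]
need dz [ 0.007 -0.01   0.005] az -0.93 mag 0.013 M [[0.008, 1.0, 0.003], [1.0, -0.008, -0.013], [-0.013, 0.003, -1.0]]
edge in slot [ 0.0278 -0.2931  0.1658] grip 0.0102 12.0 Fslot [ 0.3 -0.4 -1. ]
[{"dp": [0.92, -0.09, 0.27], "twist": 0.0}, {"dp": [0.92, -0.09, 0.27], "twist": 0.0}, {"dp": [0.92, -0.09, 0.28], "twist": 0.0}, {"dp": [0.92, -0.09, 0.27], "twist": 0.0}, {"dp": [0.92, -0.09, 0.27], "twist": 0.0}, {"dp": [0.92, -0.09, 0.27], "twist": 0.0}, {"dp": [0.93, -0.1, 0.27], "twist": 0.0}, {"dp": [0.92, -0.09, 0.27], "twist": 0.0}]
end [ 0.5159 -0.1372  0.2514] [ 2.718 -0.006  0.872]
```

step_arm --deltas '[{"dp": [0.92, -0.09, 0.27], "twist": 0}, {"dp": [0.92, -0.09, 0.27], "twist": 0}, {"dp": [0.92, -0.09, 0.27], "twist": 0}, {"dp": [0.92, -0.09, 0.27], "twist": 0}, {"dp": [0.92, -0.09, 0.27], "twist": 0}, {"dp": [0.92, -0.09, 0.27], "twist": 0}, {"dp": [0.92, -0.09, 0.27], "twist": 0}, {"dp": [0.9, -0.09, 0.27], "twist": 0}, {"dp": [0, 0, 0], "twist": 0}]'

```text
time_s: 45.05
ee_pos: [0.5156, -0.1366, 0.2504]
eef_rot: [2.722, -0.006, 0.875]
force: [-0.5, -0.2, 0.0]
grip_width: 0.0097
grip_force: 12.0
```

```bash
python3 - <<'E'
from h import *
im,W,o,R=wrist(6);e=edge(o,R,"near",.1083);rk(o,R)
p,R2=plan([tcp(R,"near",0,0.002,-.015,.1083)],v=.5)
E
python3 rack.py 6 | sed -n '1p;3p'
```

```text
t 45.05 p [ 0.5156 -0.1366  0.2504] z [ 0.317 -0.257 -0.913] tilt 24.06 az -0.681 y [ 0.699 -0.587  0.408] q [-0.24  0.02  1.79 -0.22  0.95  0.55] F [-0.5 -0.2  0. ]
edge in slot [-0.0014  0.0026  0.0796] grip 0.0097 12.0 Fslot [-0.2 -0.5  0.1]
need dz [ 0.008 -0.013  0.007] az -1.01 mag 0.017 M [[0.005, 1.0, 0.005], [1.0, -0.005, -0.016], [-0.016, 0.005, -1.0]]
[{"dp": [0.0, 0.01, 0.48], "twist": 0.0}, {"dp": [0.0, 0.01, 0.47], "twist": 0.0}, {"dp": [0.01, 0.01, 0.48], "twist": 0.0}, {"dp": [-0.0, 0.02, 0.47], "twist": 0.0}, {"dp": [0.0, 0.01, 0.48], "twist": 0.0}]
end [ 0.547  -0.1636  0.1653] [ 2.721 -0.006  0.875]
table z -0.0021 board 0.0099
[('fl', 39, [-0.1028, 0.0595], [0.053, 0.058], np.float64(0.0945)), ('rl', 899, [0.0013, 0.0195], [-0.059, 0.057], np.float64(0.1114)), ('fn', 624, [-0.0193, -0.0349], [-0.052, 0.058], np.float64(0.0947)), ('rn', 619, [0.0403, -0.0728], [-0.042, 0.057], np.float64(0.1053))]
```

View pics/w6.png

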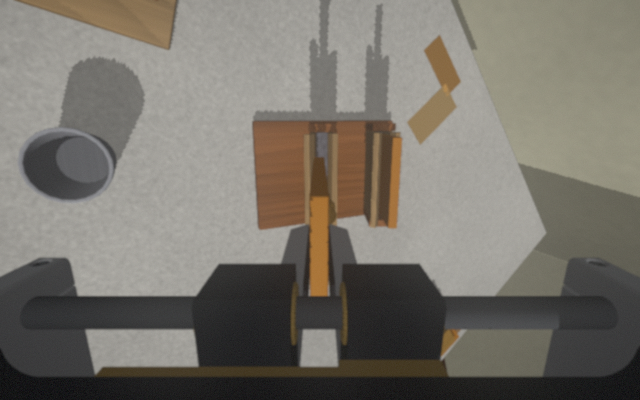

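step_arm --deltas '[{"dp": [0, 0.02, 0.4], "twist": 0}, {"dp": [0, 0.02, 0.4], "twist": 0}, {"dp": [0, 0.01, 0.4], "twist": 0}, {"dp": [0, 0.01, 0.35], "twist": 0}, {"dp": [0, 0, 0], "twist": 0}]'

```text
time_s: 45.6
ee_pos: [0.5349, -0.1578, 0.195]
eef_rot: [2.722, -0.006, 0.87]
force: [0.1, 0.4, 0.4]
grip_width: 0.0098
grip_force: 12.0
```

step_arm --deltas '[{"dp": [0, 0.01, 0.25], "twist": 0}, {"dp": [0, 0, 0.25], "twist": 0}, {"dp": [0, 0, 0.25], "twist": 0}, {"dp": [0, 0, 0.15], "twist": 0}, {"dp": [0, 0, 0], "twist": 0}]'

```text
time_s: 46.1
ee_pos: [0.5469, -0.1667, 0.1625]
eef_rot: [2.722, -0.006, 0.871]
force: [-0.8, -0.0, -0.8]
grip_width: 0.01
grip_force: 12.0
```

Run:
```python
from h import *
o,R=state();e=edge(o,R,"near",.1083)
```

```text
t 46.1 p [ 0.5469 -0.1667  0.1625] z [ 0.315 -0.259 -0.913] tilt 24.06 az -0.687 y [ 0.697 -0.59   0.408] q [-0.28  0.2   1.81 -0.24  0.75  0.56] F [-0.8 -0.  -0.8]
edge in slot [ 0.0007 -0.0007 -0.0184] grip 0.01 12.0 Fslot [-0.8 -0.5 -0.5]
```

step_arm --deltas '[{"dp": [0, 0, 0.04], "twist": 0}, {"dp": [0, 0, 0.04], "twist": 0}, {"dp": [0, 0, 0.04], "twist": 0}, {"dp": [0, 0, 0.04], "twist": 0}]'

```text
time_s: 46.5
ee_pos: [0.5492, -0.1683, 0.1578]
eef_rot: [2.72, -0.007, 0.871]
force: [-0.2, -0.6, -1.0]
grip_width: 0.0099
grip_force: 12.0
```

step_arm --deltas '[{"dp": [0, 0, 0.04], "twist": 0}, {"dp": [0, 0, 0.04], "twist": 0}, {"dp": [0, 0, 0.04], "twist": 0}]'

```text
time_s: 46.8
ee_pos: [0.5507, -0.1695, 0.1532]
eef_rot: [2.72, -0.007, 0.871]
force: [-0.1, -0.6, -1.0]
grip_width: 0.0099
grip_force: 12.0
```

step_arm --deltas '[{"dp": [0, 0, 0.04], "twist": 0}, {"dp": [0, 0, 0.04], "twist": 0}]'

```text
time_s: 47.0
ee_pos: [0.5517, -0.1704, 0.1503]
eef_rot: [2.72, -0.007, 0.871]
force: [0.8, -0.2, -1.2]
grip_width: 0.0099
grip_force: 12.0
```

Edge ≈ -32 mm; keep feeling.

step_arm --deltas '[{"dp": [0, 0, 0.04], "twist": 0}, {"dp": [0, 0, 0.04], "twist": 0}]'

```text
time_s: 47.2
ee_pos: [0.5527, -0.1712, 0.1474]
eef_rot: [2.72, -0.007, 0.871]
force: [0.7, 0.2, -0.5]
grip_width: 0.0101
grip_force: 12.0
```

step_arm --deltas '[{"dp": [0, 0, 0.04], "twist": 0}, {"dp": [0, 0, 0.04], "twist": 0}]'

```text
time_s: 47.4
ee_pos: [0.5537, -0.172, 0.1444]
eef_rot: [2.72, -0.007, 0.871]
force: [0.6, -0.7, -0.9]
grip_width: 0.01
grip_force: 12.0
```

step_arm --deltas '[{"dp": [0, 0, 0.04], "twist": 0}, {"dp": [0, 0, 0.03], "twist": 0}]'

```text
time_s: 47.6
ee_pos: [0.5546, -0.1728, 0.1419]
eef_rot: [2.72, -0.007, 0.871]
force: [0.2, -0.1, -1.4]
grip_width: 0.01
grip_force: 12.0
```

step_arm --deltas '[{"dp": [0, 0, 0.04], "twist": 0}, {"dp": [0, 0, 0.03], "twist": 0}]'

```text
time_s: 47.8
ee_pos: [0.5555, -0.1735, 0.1393]
eef_rot: [2.72, -0.007, 0.871]
force: [0.4, 0.2, -0.7]
grip_width: 0.0102
grip_force: 12.0
```

step_arm --deltas '[{"dp": [0, 0, 0.04], "twist": 0}, {"dp": [0, 0, 0.03], "twist": 0}]'

```text
time_s: 48.0
ee_pos: [0.5564, -0.1742, 0.1368]
eef_rot: [2.72, -0.007, 0.871]
force: [-0.5, 0.3, -1.1]
grip_width: 0.0098
grip_force: 12.0
```

Run:
```python
from h import *
o,R=state();e=edge(o,R,"near",.1083)
```

```text
t 48.0 p [ 0.5564 -0.1742  0.1368] z [ 0.317 -0.259 -0.913] tilt 24.14 az -0.685 y [ 0.696 -0.59   0.409] q [-0.29  0.25  1.81 -0.25  0.7   0.57] F [-0.5  0.3 -1.1]
edge in slot [ 0.0009 -0.0004 -0.0468] grip 0.0098 12.0 Fslot [-1.  -0.  -0.7]
```

step_arm --deltas '[{"dp": [0, 0, 0.04], "twist": 0}, {"dp": [0, 0, 0.03], "twist": 0}]'

```text
time_s: 48.2
ee_pos: [0.5573, -0.1749, 0.1342]
eef_rot: [2.72, -0.007, 0.871]
force: [0.2, 0.0, -1.7]
grip_width: 0.0097
grip_force: 12.0
```

step_arm --deltas '[{"dp": [0, 0, 0.03], "twist": 0}, {"dp": [0, 0, 0.03], "twist": 0}]'

```text
time_s: 48.4
ee_pos: [0.558, -0.1756, 0.1321]
eef_rot: [2.72, -0.007, 0.871]
force: [-0.8, 0.8, -1.1]
grip_width: 0.0098
grip_force: 12.0
```

step_arm --deltas '[{"dp": [0, 0, 0.03], "twist": 0}, {"dp": [0, 0, 0.03], "twist": 0}]'

```text
time_s: 48.6
ee_pos: [0.5588, -0.1762, 0.1299]
eef_rot: [2.72, -0.007, 0.871]
force: [0.1, -0.3, -1.1]
grip_width: 0.0101
grip_force: 12.0
```

step_arm --deltas '[{"dp": [0, 0, 0.03], "twist": 0}, {"dp": [0, 0, 0.03], "twist": 0}]'

```text
time_s: 48.8
ee_pos: [0.5596, -0.1768, 0.1279]
eef_rot: [2.72, -0.007, 0.871]
force: [-1.7, 2.1, 2.5]
grip_width: 0.0094
grip_force: 12.0
```

step_arm --deltas '[{"dp": [0, 0, 0.03], "twist": 0}, {"dp": [0, 0, 0.02], "twist": 0}]'

```text
time_s: 49.0
ee_pos: [0.5606, -0.1771, 0.1266]
eef_rot: [2.719, -0.007, 0.871]
force: [-3.6, 6.0, 8.2]
grip_width: 0.0101
grip_force: 12.0
```

Run:
```python
from h import *
o,R=state();e=edge(o,R,"near",.1083)
```

```text
t 49.0 p [ 0.5606 -0.1771  0.1266] z [ 0.318 -0.259 -0.912] tilt 24.2 az -0.684 y [ 0.696 -0.59   0.41 ] q [-0.3   0.28  1.81 -0.25  0.68  0.57] F [-3.6  6.   8.2]
edge in slot [ 0.0013  0.0001 -0.0582] grip 0.0101 12.0 Fslot [-2.5  2.3 10.2]
```

step_arm --deltas '[{"dp": [0, 0, -0.035], "twist": 0}, {"dp": [0, -0.03, 0], "twist": 0}, {"dp": [0, -0.03, 0], "twist": 0}]' --squeeze 4

```text
time_s: 49.3
ee_pos: [0.5582, -0.1756, 0.1264]
eef_rot: [2.72, -0.007, 0.871]
force: [0.1, 0.5, 1.4]
grip_width: 0.0098
grip_force: 4.0
```

step_arm --deltas '[{"dp": [0, 0, 0], "twist": 0}, {"dp": [0, 0, 0], "twist": 0}]' --gripper -0.74

```text
time_s: 49.5
ee_pos: [0.5579, -0.1755, 0.126]
eef_rot: [2.721, -0.006, 0.871]
force: [-0.1, 0.2, 0.4]
grip_width: 0.0121
grip_force: 0.1
```

step_arm --deltas '[{"dp": [0, 0, 0], "twist": 0}, {"dp": [0, 0, 0], "twist": 0}]' --gripper -0.68

```text
time_s: 49.7
ee_pos: [0.558, -0.1756, 0.1262]
eef_rot: [2.72, -0.007, 0.871]
force: [0.7, -0.4, -0.3]
grip_width: 0.0152
grip_force: 0.0
```

step_arm --deltas '[{"dp": [0, 0, 0], "twist": 0}, {"dp": [0, 0, 0], "twist": 0}]' --gripper -0.6

```text
time_s: 49.9
ee_pos: [0.558, -0.1755, 0.1262]
eef_rot: [2.72, -0.007, 0.871]
force: [0.4, 0.2, -0.2]
grip_width: 0.0188
grip_force: 0.0
```

step_arm --deltas '[{"dp": [0, 0, 0], "twist": 0}, {"dp": [0, 0, 0], "twist": 0}]' --gripper -0.5

```text
time_s: 50.1
ee_pos: [0.558, -0.1755, 0.1262]
eef_rot: [2.72, -0.007, 0.871]
force: [0.2, -0.1, 0.2]
grip_width: 0.0233
grip_force: 0.0
```

step_arm --deltas '[{"dp": [0, 0, 0], "twist": 0}, {"dp": [0, 0, 0], "twist": 0}, {"dp": [0, 0, -0.3], "twist": 0}, {"dp": [0, 0, -0.6], "twist": 0}, {"dp": [0, 0, -0.9], "twist": 0}, {"dp": [0, 0, -0.9], "twist": 0}, {"dp": [0, 0, -0.9], "twist": 0}]' --gripper -0.2

```text
time_s: 50.8
ee_pos: [0.5115, -0.1376, 0.2598]
eef_rot: [2.72, -0.007, 0.871]
force: [0.3, 0.4, -0.4]
grip_width: 0.0376
grip_force: 0.0
```

step_arm --deltas '[{"dp": [-1, 0, -0.5], "twist": 0}, {"dp": [-1, 0, -0.5], "twist": 0}, {"dp": [-1, 0, -0.5], "twist": 0}, {"dp": [-1, 0, -0.5], "twist": 0}, {"dp": [0, 0, 0], "twist": 0}]'

```text
time_s: 51.3
ee_pos: [0.3815, -0.2421, 0.3332]
eef_rot: [2.715, -0.007, 0.867]
force: [0.4, 0.5, -1.0]
grip_width: 0.0373
grip_force: 0.0
```

Run:
```python
from h import *
im,W,o,R=wrist(7)
hsv=cv2.cvtColor(im,cv2.COLOR_RGB2HSV)
for w in("far","near"):
    Q=(W-MO[w])@SL
    m=np.isfinite(Q[...,0])&(abs(Q[...,0])<.035)&(abs(Q[...,1])<.07)&(Q[...,2]>.045)&(Q[...,2]<.1)
    q=Q[m];print(w,len(q),"top z",np.percentile(q[:,2],98).round(4))
    if len(q)>20:
        t=q[q[:,2]>np.percentile(q[:,2],98)-.006];print("x",np.percentile(t[:,0],[2,50,98]).round(4),"y",np.percentile(t[:,1],[1,99]).round(4),"slope",np.polyfit(t[:,1],t[:,0],1).round(4))
im,_=ctrl.camera("scene");cv2.imwrite("pics/s7.png",cv2.resize(im[110:280,150:420,::-1],None,fx=2.5,fy=2.5))
```

```text
t 51.3 p [ 0.3815 -0.2421  0.3332] z [ 0.319 -0.263 -0.91 ] tilt 24.45 az -0.689 y [ 0.692 -0.591  0.414] q [-0.63 -0.26  1.85 -0.03  1.12  0.08] F [ 0.4  0.5 -1. ]
far 1019 top z 0.0833
x [-0.0079 -0.0032  0.0019] y [-0.0423  0.0455] slope [-0.0004 -0.0032]
near 693 top z 0.0821
x [-0.0071 -0.0023  0.0025] y [-0.0389  0.0341] slope [-0.0061 -0.0024]
```

View pics/s7.png

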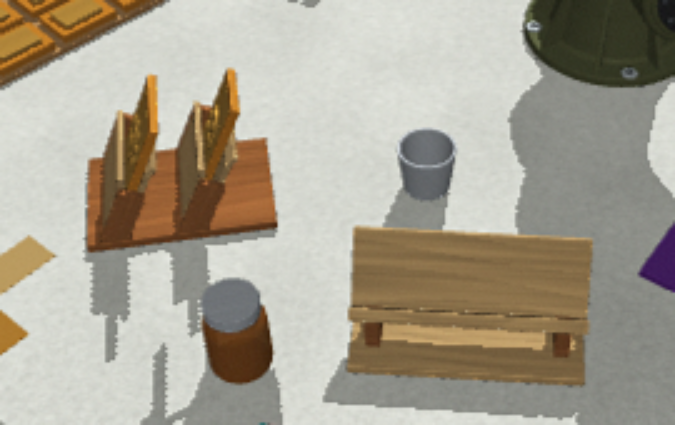

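Both plaques stand in the slots. Their tops measure 82–83 mm above the mouth, so the lower edges are about 57 mm below it. They are centred, ornament outward, and the easel is empty.

```bash
python3 -c "
from station import ctrl
print(ctrl.hand_in())"
```

```text
the job is handed in; nothing more can be done
None
```

I stood both plaques in their slots, the wide one in the far slot and the narrow one in the near slot, released them and handed the job in at about 51 s. The last camera check showed both resting about 57 mm below the mouth, centred, with the ornament facing out; the hand-in returned no verdict.

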